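Spoon the support balls into the dryer basket and hang it up

ROBOT

A 6-joint arm with a two-finger parallel gripper is mounted at the origin on a cart in front of the work surface, level with it; the furniture and walls round the work are solid. World frame = base frame: x ahead of the robot, y to its left, z up, the work surface at z = 0. Lengths are in m, angles in rad, forces in N, time in s.
With the tool pointing down it reaches from about 0.4 to 0.825 m from the base axis. Payload 7 kg.
Tool frame: the origin (TCP) lies midway between the tips of the shut fingers; the grasp point (between the pads) lies 19 mm behind it (arm.pinch_z is the distance from the TCP to the grasp point, in m); z points along the fingers, y is the line along which they close (so a half turn about z gives the same grasp; the last joint's range is limited). The gripper opens to 88 mm and grips with 3 to 60 N. Pads are 19 mm wide; open, the fingers measure 130 mm over their backs; the gripper's body (78 mm by 193 mm) begins 47 mm behind the grasp point.
Start: joints at [1.572, 0.359, 0.012, 0, -1.224, -0.288], TCP at [0.191, 0.647, 0.227] pointing down, gripper open.
Joint ranges: [-3.07, 3.07], [-1.43, 2.12], [-1.02, 1.25], [-3.03, 1.67], [-3.05, -0], [-3.03, 3.03]. Speed limits (rad/s): [2.39, 2.39, 3.01, 3.14, 3.14, 3.14].

INTERFACE

Orientations are given as a rotation vector (axis times angle).
In Python, from station import arm gives the robot as it stands.
- The arm moves only by the shell command python3 -m handwheel 'ROWS'. ROWS is JSON, a list that holds one entry, the list of rows, each a list of 7 numbers: the shift along the tool's x, y, z as a fraction of full scale, then the turn, a rotation vector about the tool's x, y, z as a fraction of full scale, then the opening, from 0 (shut) to 1 (fully open). In form: [[[tx, ty, tz, rx, ry, rz, fingers], ...]]. A call has exactly 8 rows; each row shifts and turns the commanded pose from where the row before left it, along the tool's axes as they then stand; what a row does not reach is not made up. Full scale, the value 1, is 0.5 m for a shift and 5 degrees for a turn. A row lasts 1/12 s, in which the tool goes at most 41.7 mm and 7.16 degrees, less where a joint would pass 70% of its speed; a pose out of reach is approached as far as the arm can. A call with a number of a shift or a turn outside -1 to 1 is refused whole. A call with a gripper value outside its range is refused whole. The fingers move at their own pace and stop on an object; the grip force is fixed at half the most. Time passes only in rows, so rows that do not move let the fingers close, or fill a call up. It gives the time, the measured TCP pose, the force, the opening and the grip force at its end, in the units of the state.
- arm.sense(): the state, without advancing time (a new reading comes with each control period).
- arm.capture(name): name is "side" or "top"; returns a dict with "img" (400x640x3 uint8, red, green, blue), "camera_matrix" (3x3 intrinsics, pixels), "eye" and "orientation" of the camera in the world. Camera axes: x right, y down, z forward; pixel columns grow to the right and rows downward; lengths in m; the calibration is good to about 2 mm. A picture is of the moment at which its call begins. There is no depth.
- arm.sign_off(): hands the job in; it is judged then, once.
Trained networks look in the newest picture that a camera, given by its name, has taken for a name from the list of things; names that differ only in an ending like _2 or _b are one class to them, and where a whole thing is asked for, a point or a joint stands for the part that bears it (a point fixed in the world has none). Each returns a list of dicts, best first, with "conf" (0 to 1); they miss things now and then, are a little off and sometimes report something else, mostly with a low value. They report only what shows in the picture. A call takes as long as a camera call. They do not tell look-alikes from the thing itself.
- arm.regions_of(camera, name): "region" (400x640 bool, what is visible of it) and "bbox" ([left, top, width, height] in pixels, round what is visible of it).
The state is a dict: "clock": time; "joint_positions": joint angles; "joint_velocities": joint speeds; "joint_torque": joint torques, N m; "position": TCP position; "ee_rot": TCP orientation; "force": force on the tool from outside, world axes, zero at the start; "torque": the same for the moment, N m; "width": opening from 0.0 (shut) to 1.0 (fully open); "finger_force": force on a finger pad.
Only numpy, scipy, OpenCV 4.12 (cv2) and the standard library are available. Lean on these libraries where they do the work, as an engineer would, in place of code of your own. Each camera call takes 0.05 s, during which the arm holds its last target. There are 200 camera calls.

TASK

The glazed support balls in the trough have to go into the dryer basket: with the basket standing on the worktop, move every ball into it with the spoon, one at a time, and never touch a ball with the fingers. When all are in, lay the spoon back on its rest as it lay before, and hang the filled basket by its handle bar over both hooks of the double-hook stand. Leave the vial, the gauge and the tee fitting that lie about where they are.

Things in the scene. Friction and masses are not known exactly. Their poses are not given: they have to be found in the camera images.
- ball1: centre of a smooth white glazed ball, 32 mm in diameter, 35 g, that lies in the trough (low friction, rolls easily); its axes turn with it. Of five such balls three to five are there; the absent ones read None
- ball2: centre of a smooth white glazed ball, 32 mm in diameter, 35 g, that lies in the trough (low friction, rolls easily); its axes turn with it. Of five such balls three to five are there; the absent ones read None
- ball3: centre of a smooth white glazed ball, 32 mm in diameter, 35 g, that lies in the trough (low friction, rolls easily); its axes turn with it. Of five such balls three to five are there; the absent ones read None
- ball4: centre of a smooth white glazed ball, 32 mm in diameter, 35 g, that lies in the trough (low friction, rolls easily); its axes turn with it. Of five such balls three to five are there; the absent ones read None
- ball5: centre of a smooth white glazed ball, 32 mm in diameter, 35 g, that lies in the trough (low friction, rolls easily); its axes turn with it. Of five such balls three to five are there; the absent ones read None
- trough_end (a point): fixed aluminium trough holding the balls in a row: inside 218 mm long, 40 mm wide, floor 5 mm over the worktop, walls 5 mm thick, 30 mm high over the floor. This point: on the floor, middle of the closed -x end wall (30 mm high). Its +x runs along the trough to the end with only a 10 mm sill, where the spoon goes in. Small fixing tabs stick out 11 mm at the foot of the long sides
- spoon_pocket (a point): centre of the spoon's pocket, a 15 x 16 mm opening in the steel blade, at the blade's top face, 5 mm over its flat underside. z up; -x points to the nose. The blade is 30 mm wide; its front is a short ramp from the nose edge (16 mm ahead of this point, about 2 mm thick) up to the pocket; 18 mm behind this point stands a back plate, 22 mm high
- spoon_grip (a point): where to hold the spoon: middle of the black handle's width and height, 95 mm behind the pocket's centre and 70 mm over the blade's underside; axes as the pocket's. The handle is a level bar 12 mm wide (along y), 20 mm high, from 45 mm ahead of this point (toward the nose) to 65 mm behind it
- rest_seat (a point): fixed grey spoon rest; point on top of its 6 mm base plate (215 x 56 mm). With the spoon at rest its axes agree with this point's and its pocket point is 5 mm above it. A fork 145 mm toward +x carries the handle's underside 60 mm over the base plate between two cheeks 22 mm apart, flared at the top, up to 92 mm over the worktop
- basket_floor (a point): centre of the inner floor of the loose steel basket, 4 mm over its underside, z up. Open box, outside 110 mm (x) by 100 mm (y) by 52 mm high, walls 4 mm, about 400 g empty. A stiff bail handle stands up in the plane x = 0: round 8 mm legs at y = +-52 mm and a level bar along y at the top
- basket_bar (a point): middle of the bail's level bar (8 mm round, along y, 84 mm long), 130 mm over the basket's underside; same axes
- basket_lug (a point): middle of the black lifting lug on the bar's middle: 12 mm thick (along y), 24 mm wide (along x), its top 54 mm over the bar's axis; this point is 35 mm over the bar's axis. Hold the basket here from above
- hook_seat (a point): fixed stand with two equal upturned hooks of 8 mm rod, 60 mm apart along y. Point midway between them where the axis of the basket's bar lies when it hangs in both, 188.5 mm over the worktop. Hooks point to this point's -x; their tips stand 18 mm toward -x, tops 202 mm over the worktop. From the seat the rods rise toward +x to a cross rod and post 85 mm away, topmost 202 mm
- spoon: the pocket spoon, 176 x 30 x 80 mm, 90 g; origin at its underside below the pocket's centre, axes as the pocket's. A ball that comes over the ramp (the balls behind it or the end wall hold it against the spoon) drops 2 mm into the pocket and stays in up to about 25 degrees of tilt; tipped 40 degrees nose-down it rolls out over the nose
- rest: the whole spoon rest, origin on the worktop below rest_seat
- basket: the whole basket; origin at the centre of its underside, axes as basket_floor
- hook_stand: the whole hook stand; origin on the worktop below hook_seat, same axes. Its base plate, 65 x 90 x 12 mm, lies 60 to 125 mm toward +x, the 16 mm post at 85 mm
- vial_2: bystander: small vial with a white cap, 23 mm across, 52 mm high
- spare_gauge: bystander: pressure gauge lying face up, 75 x 58 x 30 mm
- brass_tee: bystander: brass tee fitting, 32 x 44 x 16 mm
There are look-alikes about, which are no part of the job. What is shaped like the ball3 but green or yellow is not meant.

How it is judged:
On the way, in this order (a step that is already met when the one before it is completed fails the run):
1. every ball lies in the basket while the basket stands upright on the worktop (x of ball1 in the frame of basket_floor between -0.051 and 0.051 m and y of ball1 in the frame of basket_floor between -0.046 and 0.046 m and z of ball1 in the frame of basket_floor between 0.008 and 0.058 m and x of ball2 in the frame of basket_floor between -0.051 and 0.051 m and y of ball2 in the frame of basket_floor between -0.046 and 0.046 m and z of ball2 in the frame of basket_floor between 0.008 and 0.058 m and x of ball3 in the frame of basket_floor between -0.051 and 0.051 m and y of ball3 in the frame of basket_floor between -0.046 and 0.046 m and z of ball3 in the frame of basket_floor between 0.008 and 0.058 m and x of ball4 in the frame of basket_floor between -0.051 and 0.051 m and y of ball4 in the frame of basket_floor between -0.046 and 0.046 m and z of ball4 in the frame of basket_floor between 0.008 and 0.058 m and x of ball5 in the frame of basket_floor between -0.051 and 0.051 m and y of ball5 in the frame of basket_floor between -0.046 and 0.046 m and z of ball5 in the frame of basket_floor between 0.008 and 0.058 m and height (world z) of basket below 0.01 m and angle between basket's own z axis and vertical below 0.1 rad), for 0.2 s.
2. the basket hangs by its bar in both hooks (distance between basket_bar and hook_seat below 0.018 m and contact force between basket and hook_stand above 1 N and angle between basket_floor's own z axis and vertical below 0.35 rad and linear speed of basket below 0.2 m/s), for 0.2 s.
At the end, for the whole second after the job is handed in: every ball is in the basket; the basket hangs quietly with its bar in both hooks (bar within 18 mm of the seat, tilt under 0.35 rad, slower than 0.2 m/s), released; the spoon lies on its rest as at the start (pocket within 20 mm of the seat, tilt under 0.12 rad, turned less than 0.2 rad) (all of step 2 and x of ball1 in the frame of basket_floor between -0.051 and 0.051 m and y of ball1 in the frame of basket_floor between -0.046 and 0.046 m and z of ball1 in the frame of basket_floor between 0.008 and 0.058 m and x of ball2 in the frame of basket_floor between -0.051 and 0.051 m and y of ball2 in the frame of basket_floor between -0.046 and 0.046 m and z of ball2 in the frame of basket_floor between 0.008 and 0.058 m and x of ball3 in the frame of basket_floor between -0.051 and 0.051 m and y of ball3 in the frame of basket_floor between -0.046 and 0.046 m and z of ball3 in the frame of basket_floor between 0.008 and 0.058 m and x of ball4 in the frame of basket_floor between -0.051 and 0.051 m and y of ball4 in the frame of basket_floor between -0.046 and 0.046 m and z of ball4 in the frame of basket_floor between 0.008 and 0.058 m and x of ball5 in the frame of basket_floor between -0.051 and 0.051 m and y of ball5 in the frame of basket_floor between -0.046 and 0.046 m and z of ball5 in the frame of basket_floor between 0.008 and 0.058 m and contact force between basket and the fingers below 0.1 N and distance between spoon_pocket and rest_seat below 0.02 m and angle between spoon's own z axis and vertical below 0.12 rad and angle between the x axis of spoon and the x axis of rest, either way round below 0.2 rad and contact force between spoon and rest above 0.2 N); the robot touches nothing.
It fails at once if the fingers touch a ball (contact force between any of ball1, ball2, ball3, ball4, ball5 and the fingers above 0.5 N).
It fails at once if another thing on the worktop is pushed more than 25 mm or tipped over (distance of any of vial_2, spare_gauge, brass_tee from where it was at the start of the episode above 0.025 m or angle between any of vial_2, spare_gauge, brass_tee's own z axis and vertical above 0.5 rad).
Of ball1, ball2, ball3, ball4, ball5 only 3 to 5 are there at a start; the rules pass over those that are not, and their reading is None.
At some moment in a run one of basket may be knocked a few centimetres aside while the robot is not near it.
It also fails if it takes over 210 s, if anything falls off the work surface, if the arm or the gripper's body presses on something with over 40 N, if the wrist force passes 120 N, or if a joint passes its speed limit or range.

## Working session

There is one attempt and no reset: what is moved stays moved. The work goes in short steps, Python scripts to look and compute and a shell command to move; the robot and the scene stay as the last step left them, time stands still between calls to the robot, and variables do not carry over. Pictures are saved under pics/ and viewed, at most 14 in all, crops included, and the job is handed in when it is done.

```bash
ls; mkdir -p pics
cat > h.py <<'E'
import numpy as np, cv2
from scipy.spatial.transform import Rotation as R
from station import arm
def cap(n,save=None):
    c=arm.capture(n)
    if save: cv2.imwrite('pics/'+save,c['img'][:,:,::-1])
    return c
def cam(c):
    o=np.array(c['orientation'],float)
    M=o if o.shape==(3,3) else R.from_rotvec(o).as_matrix()
    return np.array(c['camera_matrix']),M,np.array(c['eye'])
def ray(c,uv,z):
    K,M,e=cam(c); d=M@np.linalg.solve(K,[uv[0],uv[1],1]); return e+d*(z-e[2])/d[2]
def proj(c,p):
    K,M,e=cam(c); q=K@(M.T@(np.array(p)-e)); return q[:2]/q[2]
E
python3 - <<'E'
from h import *
for n in ('top','side'):
    c=cap(n,n+'0.png'); print(n,c['orientation'],c['eye'],np.array(c['camera_matrix']).tolist())
    for k in ['ball1','spoon','rest','basket','basket_lug','hook_stand','vial_2','spare_gauge','brass_tee','trough_end']:
        try:
            for r in arm.regions_of(n,k)[:6]:
                v,u=np.nonzero(r['region']); print(k,round(r['conf'],2),r['bbox'],round(u.mean(),1),round(v.mean(),1),len(u))
        except Exception as ex: print(k,ex)
s=arm.sense(); print(s)
E
```

```text
pics
top [-2.13899222  2.1745419  -0.11419148] [ 0.41543609 -0.12911333  0.96077017] [[412.41626405848376, 0.0, 318.1701938772758], [0.0, 412.41626405848376, 201.5291049749297], [0.0, 0.0, 1.0]]
ball1 0.73 [232.9, 208.3, 13.0, 14.6] 238.3 213.4 189
ball1 0.61 [232.3, 161.7, 18.5, 12.7] 239.8 170.8 150
ball1 0.58 [268.0, 229.4, 13.8, 15.7] 276.3 235.3 145
ball1 0.5 [242.3, 271.8, 16.4, 15.3] 250.6 276.7 160
ball1 0.44 [234.0, 193.1, 13.8, 12.9] 239.3 199.0 146
ball1 0.42 [294.4, 249.1, 6.5, 15.5] 296.7 254.7 125
spoon 0.65 [290.5, 122.5, 14.7, 80.5] 294.0 165.1 518
rest 0.74 [283.5, 117.0, 25.5, 99.2] 296.1 168.7 1783
basket 0.78 [333.0, 184.2, 57.4, 59.2] 360.5 213.7 2667
basket_lug 0.62 [330.9, 182.1, 56.8, 59.1] 360.5 213.4 2560
hook_stand 0.73 [387.4, 113.6, 58.3, 60.4] 413.2 138.5 1590
vial_2 0.61 [329.3, 157.7, 9.0, 11.9] 332.8 163.0 105
spare_gauge 0.62 [398.1, 204.8, 27.6, 33.7] 410.8 223.7 573
spare_gauge 0.23 [285.8, 116.7, 21.1, 88.9] 294.2 165.7 551
brass_tee 0.65 [328.5, 139.2, 18.3, 10.9] 338.3 149.2 174
brass_tee 0.5 [234.6, 192.8, 14.3, 12.8] 239.8 199.2 169
trough_end
[... 1260 characters left out ...]
 'joint_positions': array([ 1.57211858e+00,  3.58593101e-01,  1.18863586e-02, -2.65487553e-05,
       -1.22411867e+00, -2.88118521e-01]), 'joint_velocities': array([-9.50451419e-04,  9.47268322e-05,  2.22932048e-03,  7.09592328e-04,
        2.57563362e-03, -1.63064807e-03]), 'joint_torque': array([-1.16853924e-03, -5.82394516e+01,  2.93304563e+01,  7.00295538e+00,
        1.24917511e-02, -1.08106607e-05]), 'position': array([0.19093472, 0.64739049, 0.22655497]), 'ee_rot': array([ 3.10931357e+00, -4.48965578e-01, -3.22232247e-05]), 'force': array([-0.42824976,  0.45654984, -0.08671407]), 'torque': array([-0.0056132 , -0.02083506, -0.00056036]), 'finger_force': 0.0, 'width': 0.999467413266555}
```

Run:
```python
import cv2
a=cv2.imread('pics/top0.png')[100:300,210:470]; cv2.imwrite('pics/t.png',cv2.resize(a,None,fx=3,fy=3,interpolation=cv2.INTER_CUBIC))
a=cv2.imread('pics/side0.png')[130:350,190:450]; cv2.imwrite('pics/s.png',cv2.resize(a,None,fx=2.7,fy=2.7,interpolation=cv2.INTER_CUBIC))
```

```text
(no output)
```

View pics/t.png

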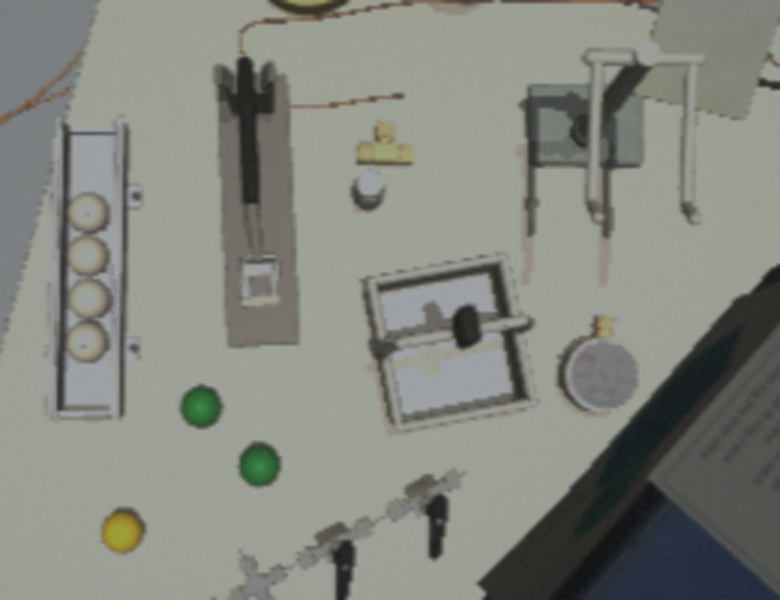

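View pics/s.png

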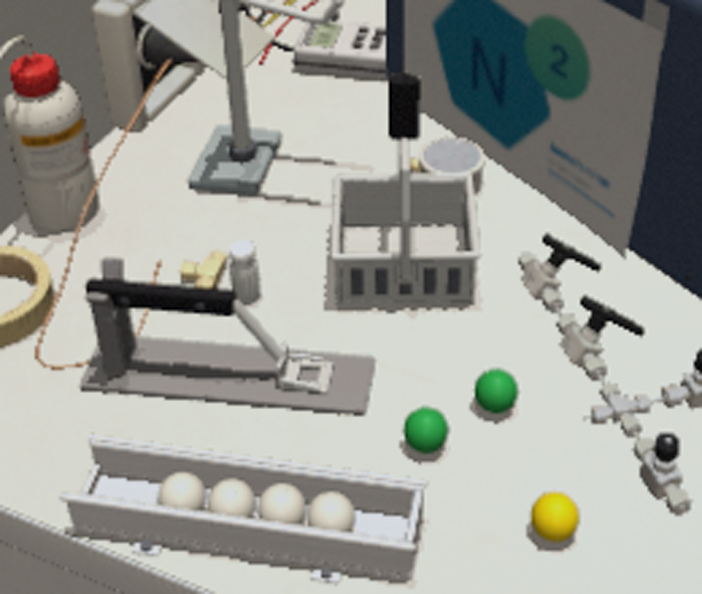

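```bash
cat > fit.py <<'E'
from h import *
from scipy.optimize import minimize
def box(x0,x1,y0,y1,z0,z1): return np.array([[x,y,z] for x in(x0,x1) for y in(y0,y1) for z in(z0,z1)])/1000
B={}
B['trough_end']=[box(-5,223,-25,25,0,5),box(-5,223,20,25,0,35),box(-5,223,-25,-20,0,35),box(-5,0,-25,25,0,35),box(218,223,-25,25,0,15)]
B['rest']=[box(-39,176,-28,28,0,6)]
B['basket']=[box(-55,55,-50,50,0,52),box(-4,4,-56,-48,0,134),box(-4,4,48,56,0,134),box(-4,4,-56,56,126,134),box(-12,12,-6,6,132,184)]
B['hook_stand']=[box(60,125,-45,45,0,12),box(77,93,-8,8,0,198),box(81,89,-34,34,194,202)]+[np.vstack([box(-4,4,s-4,s+4,177,184),box(81,85,s-4,s+4,194,202)]) for s in(-30,30)]+[np.vstack([box(-22,-14,s-4,s+4,196,202),box(-10,0,s-4,s+4,177,184)]) for s in(-30,30)]
B['spoon']=[box(-16,20,-15,15,0,5),box(18,20,-15,15,0,22),box(50,160,-6,6,60,80),np.vstack([box(18,20,-8,8,10,20),box(50,52,-6,6,60,78)])]
S=4
def rend(c,bs,p,hw=(400,640)):
    m=np.zeros((hw[0]*S,hw[1]*S),np.uint8); cs,sn=np.cos(p[2]),np.sin(p[2])
    Rz=np.array([[cs,-sn,0],[sn,cs,0],[0,0,1]]); z=p[3] if len(p)>3 else 0
    for b in bs:
        q=np.array([proj(c,Rz@v+[p[0],p[1],z]) for v in b]); q=(q+.5)*S-.5
        cv2.fillConvexPoly(m,cv2.convexHull(np.round(q*16).astype(np.int32)),1,shift=4)
    return cv2.resize(m.astype(np.float32),(hw[1],hw[0]),interpolation=cv2.INTER_AREA)
def fit(name,obs,p0,bs=None):
    bs=bs or B[name]
    def f(p):
        e=0
        for c,m in obs: r=rend(c,bs,p); e+=np.abs(r-m).sum()/m.sum()
        return e
    best=None
    for k in range(2):
        s=np.array([p0+d for d in np.vstack([np.zeros(3),np.diag([.012,.012,.12])*(1-1.5*k)])])
        r=minimize(f,p0,method='Nelder-Mead',options=dict(initial_simplex=s,xatol=1e-4,fatol=1e-4,maxiter=120)); p0=r.x
    return r.x,r.fun
E
cat > run1.py <<'E'
from fit import *
import pickle
C={n:cap(n) for n in('top','side')}
def reg(n,k): 
    r=arm.regions_of(n,k); return r[0]['region'].astype(np.float32) if r else None
st={'trough_end':[.34,.05,0],'rest':[.43,-.06,0],'basket':[.38,-.21,.15],'hook_stand':[.5,-.31,0]}
res={}
for k,p in st.items():
    M={n:reg(n,k) for n in C if not(k=='hook_stand' and n=='side')}
    for sel in ([['top']] if len(M)==1 else [['top'],['side'],['top','side']]):
        o=[(C[n],M[n]) for n in sel if M[n] is not None]
        p2,e=fit(k,o,np.array(p)); print(k,sel,np.round(p2,4),round(e,3))
    res[k]=p2.tolist()
pickle.dump(res,open('res.pkl','wb'))
for n in C:
    for r in arm.regions_of(n,'ball1')[:9]:
        v,u=np.nonzero(r['region']); print(n,np.round(ray(C[n],(u.mean(),v.mean()),.021),4),C[n]['img'][v,u].mean(0).round())
    im=C[n]['img'][:,:,::-1].copy(); im=cv2.resize(im,None,fx=3,fy=3,interpolation=cv2.INTER_CUBIC)
    for k,p in res.items():
        bs=B[k]+([b+[0,0,.006] for b in B['spoon']] if k=='rest' else [])
        for b in bs:
            cs,sn=np.cos(p[2]),np.sin(p[2]); Rz=np.array([[cs,-sn,0],[sn,cs,0],[0,0,1]])
            q=np.array([proj(C[n],Rz@v+[p[0],p[1],0]) for v in b]); q=(q+.5)*3-.5
            cv2.polylines(im,[cv2.convexHull(q.astype(np.int32))],True,(0,0,255),1)
    im=im[300:880,630:1390] if n=='top' else im[390:990,570:1350]
    cv2.imwrite('pics/o_%s.png'%n,im)
E
python3 run1.py
```

```text
trough_end ['top'] [ 0.4485  0.063  -0.0134] 0.357
trough_end ['side'] [ 0.4496  0.0593 -0.0202] 0.308
trough_end ['top', 'side'] [ 0.449   0.0611 -0.0151] 0.743
rest ['top'] [ 0.5372 -0.0708  0.0354] 0.344
rest ['side'] [ 0.538  -0.0722  0.0212] 0.268
rest ['top', 'side'] [ 0.5377 -0.0711  0.0342] 0.639
basket ['top'] [ 0.4938 -0.2142  0.1647] 0.054
basket ['side'] [ 0.4944 -0.2173 -1.3187] 0.255
basket ['top', 'side'] [ 0.4935 -0.2146  0.1786] 0.142
hook_stand ['top'] [ 0.4677 -0.1431 -0.4124] 9.566
top [ 0.4053 -0.0689  0.021 ] [54. 99. 58.]
top [0.6002 0.0593 0.021 ] [138. 137. 127.]
top [0.5334 0.0602 0.021 ] [138. 137. 125.]
top [ 0.4505 -0.0252  0.021 ] [ 60. 103.  63.]
top [0.4997 0.0618 0.021 ] [140. 138. 127.]
top [0.3584 0.0352 0.021 ] [142. 130.  52.]
top [0.5665 0.0614 0.021 ] [140. 139. 127.]
side [ 0.405  -0.0652  0.021 ] [ 51. 132.  69.]
side [0.6018 0.0559 0.021 ] [196. 193. 181.]
side [0.5693 0.0573 0.021 ] [198. 196. 184.]
side [0.5017 0.0577 0.021 ] [198. 196. 184.]
side [0.5343 0.0555 0.021 ] [193. 190. 178.]
side [ 0.4497 -0.0206  0.021 ] [ 44. 132.  64.]
side [0.3572 0.0376 0.021 ] [190. 173.  32.]
```

View pics/o_top.png

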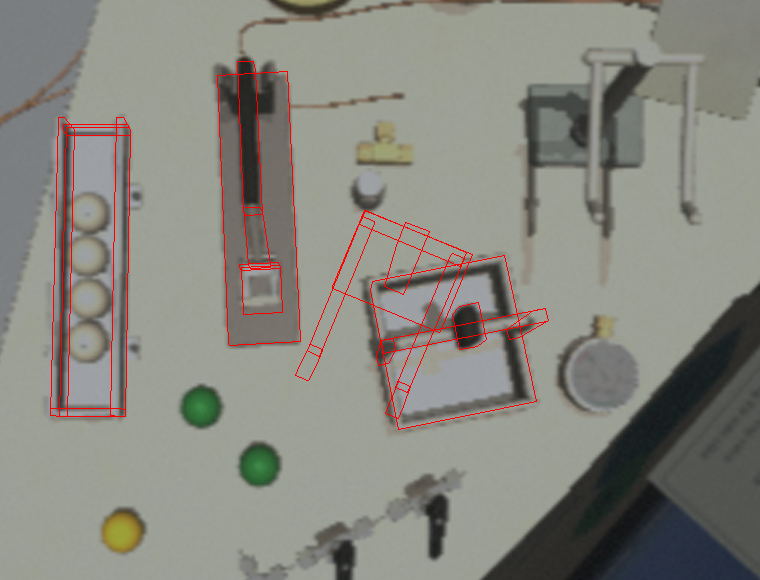

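View pics/o_side.png

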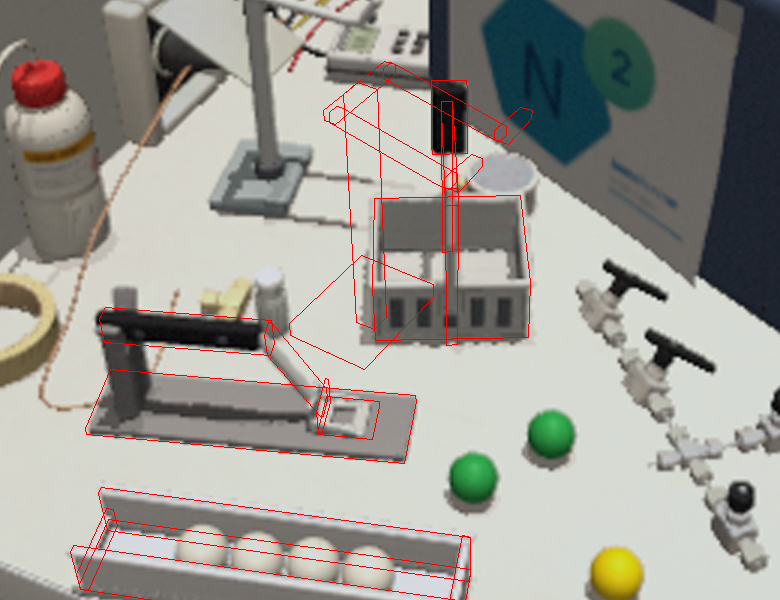

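```bash
cat > run2.py <<'E'
from fit import *
import pickle
C={n:cap(n) for n in('top','side')}
res=pickle.load(open('res.pkl','rb'))
ob=[(C[n],arm.regions_of(n,'spoon')[0]['region'].astype(np.float32)) for n in C]
for o in (ob[:1],ob[1:],ob): print('spoon',*fit('spoon',o,np.array([.54,-.071,.034]),[b+[0,0,.006] for b in B['spoon']]))
c=C['top']; g=[ray(c,(210+x/3,100+y/3),z)[:2] for x,y,z in((645,212,.2),(645,57,.2),(585,126,.012))]; print(np.round(g,4))
t=np.mean(g[0:1],0); d=g[1]-g[0]; yaw=np.arctan2(d[1],d[0]); p0=np.array([*(t+.018*np.array([np.cos(yaw),np.sin(yaw)])),yaw]); print(p0)
m=arm.regions_of('top','hook_stand')[0]['region'].astype(np.float32)
p,e=fit('hook_stand',[(c,m)],p0); print('hook',p,e); res['hook_stand']=p.tolist(); pickle.dump(res,open('res.pkl','wb'))
im=cv2.resize(c['img'][:,:,::-1],None,fx=4,fy=4,interpolation=cv2.INTER_CUBIC)
im2=im.copy()
sp=fit('spoon',ob,np.array([.54,-.071,.034]),[b+[0,0,.006] for b in B['spoon']])[0]
for bs,p in((B['hook_stand'],p),([b+[0,0,.006] for b in B['spoon']],sp)):
  for b in bs:
    cs,sn=np.cos(p[2]),np.sin(p[2]); Rz=np.array([[cs,-sn,0],[sn,cs,0],[0,0,1]])
    q=np.array([proj(c,Rz@v+[p[0],p[1],0]) for v in b]); q=(q+.5)*4-.5
    cv2.polylines(im,[cv2.convexHull(q.astype(np.int32))],True,(0,0,255),1)
cv2.imwrite('pics/hk.png',np.hstack([im[440:840,1120:1300],im2[440:840,1120:1300],im[440:840,1530:1800]]))
E
python3 run2.py
```

```text
spoon [ 0.54290384 -0.06966485  0.03183641] 0.4519650638103485
spoon [ 0.54446212 -0.07404726  0.04408316] 0.38863229751586914
spoon [ 0.54370079 -0.07065073  0.03745307] 0.889075517654419
[[ 0.5588 -0.3225]
 [ 0.6582 -0.327 ]
 [ 0.6634 -0.3266]]
[ 0.57673704 -0.32332482 -0.04569908]
hook [ 0.57449309 -0.32489981 -0.02720423] 0.18147169053554535
```

View pics/hk.png

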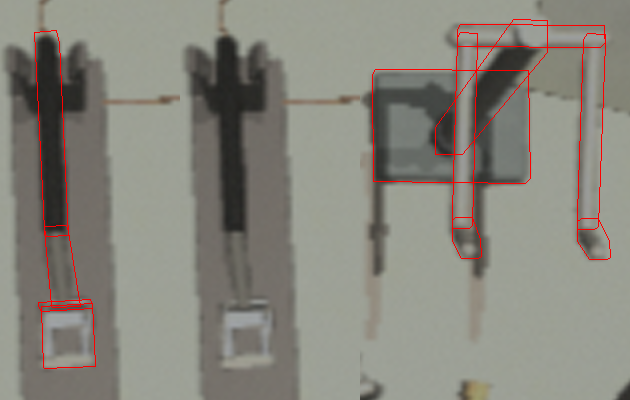

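```bash
cat > go.py <<'E'
import sys,numpy as np
from scipy.spatial.transform import Rotation as R
from station import arm
# usage: go.py x y z yaw_deg pitch_deg(nose-down +) : gap from now to target TCP pose, tool axes, handwheel units
def Rt(yaw,pitch): return R.from_euler('z',yaw,degrees=True)*R.from_euler('y',-pitch,degrees=True)*R.from_rotvec([np.pi,0,0])
def gap(x,y,z,yaw,pitch=0,s=None):
    s=s or arm.sense(); r=R.from_rotvec(s['ee_rot']); d=np.array([x,y,z])-s['position']
    print('pos',s['position'].round(4),'t',round(s['clock'],2),'w',round(s['width'],3),'F',np.round(s['force'],1),'ff',round(s['finger_force'],1))
    print('mm world',(d*1000).round(1),'shift now',(r.inv().apply(d)/.5).round(4),'turn',np.degrees((r.inv()*Rt(yaw,pitch)).as_rotvec()).round(2),'deg =',(np.degrees((r.inv()*Rt(yaw,pitch)).as_rotvec())/5).round(3),'shift after turn',(Rt(yaw,pitch).inv().apply(d)/.5).round(4))
if __name__=='__main__': gap(*map(float,sys.argv[1:]))
E
python3 go.py .639 -.0673 .2 1.95
```

```text
pos [0.191  0.6474 0.2266] t 1.9 w 1.001 F [0.8 1.  0.5] ff 0.0
mm world [ 448.  -714.7  -26.6] shift now [1.2638 1.1175 0.0532] turn [  0.    -0.   -18.38] deg = [ 0.    -0.    -3.676] shift after turn [0.8469 1.459  0.0531]
```

```bash
python3 -m handwheel '[[[0,0,0,0,0,-0.92,1],[0,0,0,0,0,-0.92,1],[0,0,0,0,0,-0.92,1],[0,0,0,0,0,-0.92,1],[0.03,0.052,0,0,0,0,1],[0.03,0.052,0,0,0,0,1],[0.03,0.052,0,0,0,0,1],[0.03,0.052,0,0,0,0,1]]]'
python3 go.py .639 -.0673 .2 1.95
```

```text
clock: 2.57
position: [0.2549, 0.5444, 0.2264]
ee_rot: [3.141, 0.055, 0.0]
force: [0.1, 0.4, 0.8]
width: 0.998
finger_force: 0.0
pos [0.2549 0.5444 0.2264] t 2.57 w 0.998 F [0.1 0.4 0.8] ff 0.0
mm world [ 384.1 -611.7  -26.4] shift now [0.7251 1.2494 0.0531] turn [ 0.01 -0.    0.05] deg = [ 0.002 -0.     0.009] shift after turn [0.7261 1.2488 0.0529]
```

```bash
for i in 1 2; do python3 -m handwheel '[[[0.03,0.052,0.002,0,0,0,0.5],[0.03,0.052,0.002,0,0,0,0.5],[0.03,0.052,0.002,0,0,0,0.5],[0.03,0.052,0.002,0,0,0,0.5],[0.03,0.052,0.002,0,0,0,0.5],[0.03,0.052,0.002,0,0,0,0.5],[0.03,0.052,0.002,0,0,0,0.5],[0.03,0.052,0.002,0,0,0,0.5]]]' >/dev/null; done
python3 -m handwheel '[[[0.03,0.052,0.002,0,0,0,0.5],[0.03,0.052,0.002,0,0,0,0.5],[0.03,0.052,0.002,0,0,0,0.5],[0.03,0.052,0.002,0,0,0,0.5],[0.03,0.052,0.002,0,0,0,0.5],[0.03,0.052,0.002,0,0,0,0.5],[0.03,0.052,0.002,0,0,0,0.5],[0.03,0.052,0.002,0,0,0,0.5]]]'
python3 go.py .639 -.0673 .057 1.95; python3 -c "
from h import *
for n in ('top','side'):
    c=cap(n)
    for k in('vial_2','brass_tee','spare_gauge'):
        r=arm.regions_of(n,k)
        if r:
            v,u=np.nonzero(r[0]['region']); print(n,k,r[0]['conf'],ray(c,(u.mean(),v.mean()),.025).round(3))
"
```

```text
clock: 4.57
position: [0.6364, -0.0672, 0.2026]
ee_rot: [3.141, 0.054, 0.0]
force: [-0.1, -0.5, -0.1]
width: 0.504
finger_force: 0.0
pos [ 0.6364 -0.0672  0.2026] t 4.57 w 0.504 F [-0.1 -0.5 -0.1] ff 0.0
mm world [ 2.600e+00 -1.000e-01 -1.456e+02] shift now [0.0052 0.0004 0.2913] turn [ 0.   -0.01  0.02] deg = [ 0.    -0.003  0.003] shift after turn [0.0052 0.0004 0.2913]
top vial_2 0.4 [ 0.613 -0.156  0.025]
top brass_tee 0.6 [ 0.645 -0.167  0.025]
top spare_gauge 0.58 [ 0.471 -0.33   0.025]
side vial_2 0.46 [ 0.614 -0.158  0.025]
side brass_tee 0.52 [ 0.644 -0.155  0.025]
side spare_gauge 0.8 [ 0.47  -0.332  0.025]
```

```bash
python3 -m handwheel '[[[0.005,0,0.036,0,0,0,0.5],[0,0,0.036,0,0,0,0.5],[0,0,0.036,0,0,0,0.5],[0,0,0.036,0,0,0,0.5],[0,0,0.036,0,0,0,0.5],[0,0,0.036,0,0,0,0.5],[0,0,0.036,0,0,0,0.5],[0,0,0.036,0,0,0,0.5]]]'
python3 -m handwheel '[[[0,0,0.003,0,0,0,0],[0,0,0,0,0,0,0],[0,0,0,0,0,0,0],[0,0,0,0,0,0,0],[0,0,0,0,0,0,0],[0,0,0,0,0,0,0],[0,0,0,0,0,0,0],[0,0,0,0,0,0,0]]]'; python3 go.py .639 -.0673 .057 1.95
```

```text
clock: 5.63
position: [0.6382, -0.0646, 0.0584]
ee_rot: [-3.141, -0.056, -0.002]
force: [0.8, 0.5, 0.9]
width: 0.502
finger_force: 0.0
clock: 6.3
position: [0.6389, -0.0656, 0.0582]
ee_rot: [-3.141, -0.054, -0.003]
force: [-0.8, 1.1, 6.7]
width: 0.134
finger_force: 30.0
pos [ 0.6389 -0.0656  0.0582] t 6.3 w 0.134 F [-0.8  1.1  6.7] ff 30.0
mm world [ 0.1 -1.7 -1.2] shift now [0.0001 0.0034 0.0025] turn [-0.   -0.1   0.03] deg = [-0.001 -0.02   0.006] shift after turn [0.0002 0.0034 0.0025]
```

```bash
python3 -m handwheel '[[[0,0,-0.025,0,0,0,0],[0,0,-0.025,0,0,0,0],[0,0,-0.025,0,0,0,0],[0,0,-0.025,0,0,0,0],[0,0,-0.025,0,0,0,0],[0,0,-0.025,0,0,0,0],[0,0,-0.025,0,0,0,0],[0,0,-0.025,0,0,0,0]]]'
python3 go.py .737 .058 .16 -.87; python3 -c "
from h import *
c=cap('top','top1.png'); d=cap('side','side1.png')
print(ray(d,(212,213),0),ray(d,(190+36/2.7,130+70/2.7),.12))"
```

```text
clock: 6.97
position: [0.6379, -0.0657, 0.1575]
ee_rot: [-3.141, -0.054, 0.001]
force: [0.3, 1.3, -1.3]
width: 0.132
finger_force: 30.0
pos [ 0.6379 -0.0657  0.1575] t 6.97 w 0.132 F [ 0.3  1.3 -1.3] ff 30.0
mm world [ 99.1 123.7   2.5] shift now [ 0.2066 -0.2405 -0.005 ] turn [-0.01  0.03  2.82] deg = [-0.002  0.005  0.564] shift after turn [ 0.1945 -0.2504 -0.005 ]
[ 0.79639218 -0.2207243   0.        ] [ 0.81724201 -0.27768742  0.12      ]
```

View pics/top1.png

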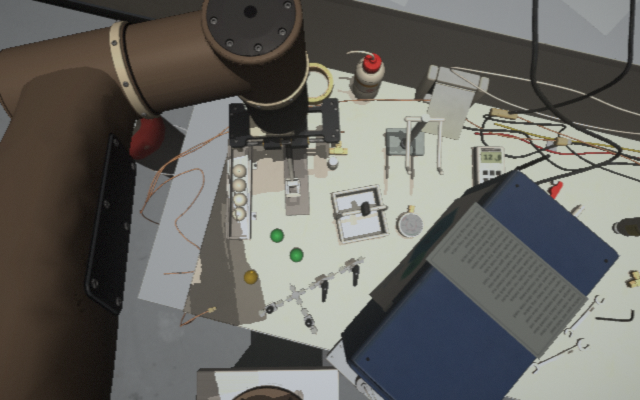

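```bash
python3 -m handwheel '[[[0,0,0,0,0,0.564,0],[0.028,-0.036,0,0,0,0,0],[0.028,-0.036,0,0,0,0,0],[0.028,-0.036,0,0,0,0,0],[0.028,-0.036,0,0,0,0,0],[0.028,-0.036,0,0,0,0,0],[0.028,-0.036,0,0,0,0,0],[0.027,-0.035,0,0,0,0,0]]]'
python3 go.py .737 .058 .16 -.87
cat > sp.py <<'E'
# spoon pose relative to the TCP (level spoon), from both cameras
from fit import *
s=arm.sense(); z=s['position'][2]-.0522
C={n:cap(n,n+'_sp.png') for n in('top','side')}
yaw=-R.from_rotvec(s['ee_rot']).as_matrix()[1,0]; yaw=np.arctan2(R.from_rotvec(s['ee_rot']).as_matrix()[1,0],R.from_rotvec(s['ee_rot']).as_matrix()[0,0])
p0=np.array([s['position'][0]-.095*np.cos(yaw),s['position'][1]-.095*np.sin(yaw),yaw])
print('nominal',p0.round(4))
bs=[b+[0,0,z] for b in B['spoon'][:2]]
for n in C:
    r=arm.regions_of(n,'spoon')
    im=cv2.resize(C[n]['img'][:,:,::-1],None,fx=4,fy=4,interpolation=cv2.INTER_CUBIC)
    cs,sn=np.cos(p0[2]),np.sin(p0[2]); Rz=np.array([[cs,-sn,0],[sn,cs,0],[0,0,1]])
    for b in B['spoon']:
        q=np.array([proj(C[n],Rz@v+[p0[0],p0[1],z]) for v in b]); q=(q+.5)*4-.5
        cv2.polylines(im,[cv2.convexHull(q.astype(np.int32))],True,(0,0,255),1)
    u,v=(proj(C[n],[p0[0],p0[1],z])*4).astype(int); cv2.imwrite('pics/spx_%s.png'%n,im[max(v-200,0):v+200,max(u-190,0):u+190])
a,b=[cv2.imread('pics/spx_%s.png'%n) for n in('top','side')]; h=min(a.shape[0],b.shape[0]); cv2.imwrite('pics/sp.png',np.hstack([a[:h],b[:h]]))
E
python3 sp.py
```

```text
clock: 7.73
position: [0.7377, 0.0593, 0.1556]
ee_rot: [3.141, -0.024, -0.002]
force: [1.2, 0.1, 0.2]
width: 0.129
finger_force: 30.0
pos [0.7377 0.0593 0.1556] t 7.73 w 0.129 F [1.2 0.1 0.2] ff 30.0
mm world [-0.7 -1.3  4.4] shift now [-0.0013  0.0025 -0.0089] turn [0.01 0.09 0.  ] deg = [0.002 0.018 0.001] shift after turn [-0.0013  0.0025 -0.0089]
nominal [ 0.6427  0.0607 -0.0151]
```

View pics/sp.png

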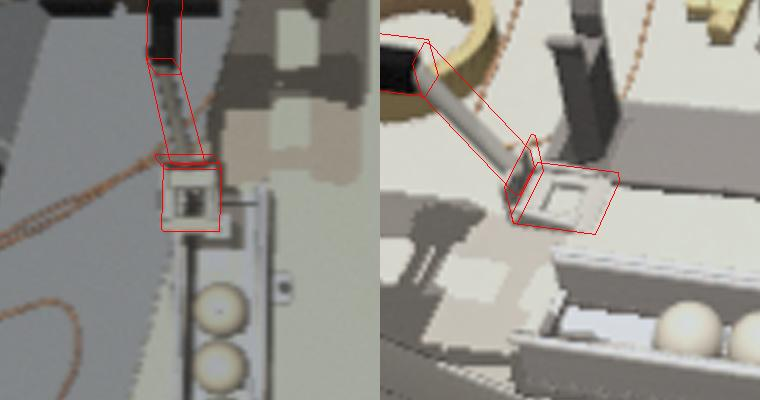

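```bash
python3 -m handwheel '[[[-0.005,0.0034,0.02,0,0,0,0],[0,0,0.025,0,0,0,0],[0,0,0.025,0,0,0,0],[0,0,0.025,0,0,0,0],[0,0,0.025,0,0,0,0],[0,0,0.025,0,0,0,0],[0,0,0.025,0,0,0,0],[0,0,0.022,0,0,0,0]]]'
python3 go.py .735 .0576 .0585 -.87; python3 sp.py
```

```text
clock: 8.6
position: [0.7347, 0.0566, 0.0592]
ee_rot: [3.141, -0.024, -0.001]
force: [0.4, 0.4, -1.8]
width: 0.131
finger_force: 30.0
pos [0.7347 0.0566 0.0592] t 8.6 w 0.131 F [ 0.4  0.4 -1.8] ff 30.0
mm world [ 0.3  1.  -0.7] shift now [ 0.0006 -0.0021  0.0014] turn [0.01 0.05 0.01] deg = [0.002 0.011 0.002] shift after turn [ 0.0006 -0.0021  0.0014]
nominal [ 0.6397  0.058  -0.0151]
```

View pics/sp.png

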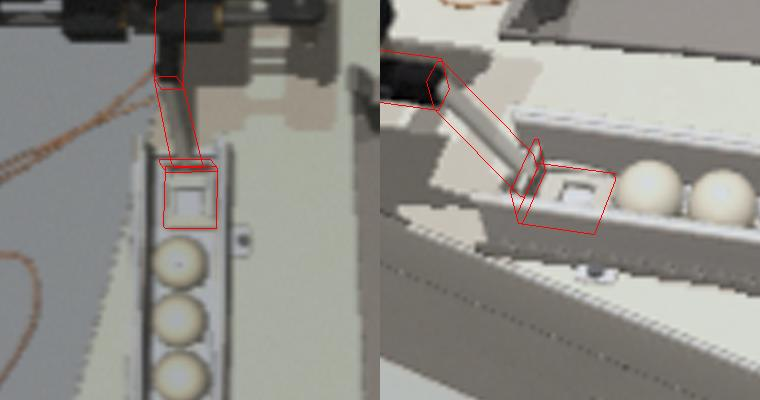

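```bash
for k in 1 ; do python3 -m handwheel '[[[-0.01,0,0.0014,0,0,0,0],[-0.01,0,0,0,0,0,0],[-0.01,0,0,0,0,0,0],[-0.01,0,0,0,0,0,0],[-0.01,0,0,0,0,0,0],[-0.01,0,0,0,0,0,0],[-0.01,0,0,0,0,0,0],[-0.01,0,0,0,0,0,0]]]'; done; python3 -m handwheel '[[[-0.008,0,0,0,0,0,0],[-0.008,0,0,0,0,0,0],[-0.008,0,0,0,0,0,0],[-0.008,0,0,0,0,0,0],[-0.008,0,0,0,0,0,0],[-0.008,0,0,0,0,0,0],[-0.008,0,0,0,0,0,0],[-0.008,0,0,0,0,0,0]]]'
python3 sp.py
```

```text
clock: 9.47
position: [0.6945, 0.0573, 0.0605]
ee_rot: [-3.141, 0.023, -0.0]
force: [0.6, 0.6, -1.4]
width: 0.131
finger_force: 30.0
clock: 10.13
position: [0.6626, 0.0577, 0.0603]
ee_rot: [3.141, -0.023, -0.0]
force: [0.0, 0.7, -1.2]
width: 0.131
finger_force: 30.0
nominal [ 0.5676  0.0591 -0.0149]
```

View pics/sp.png

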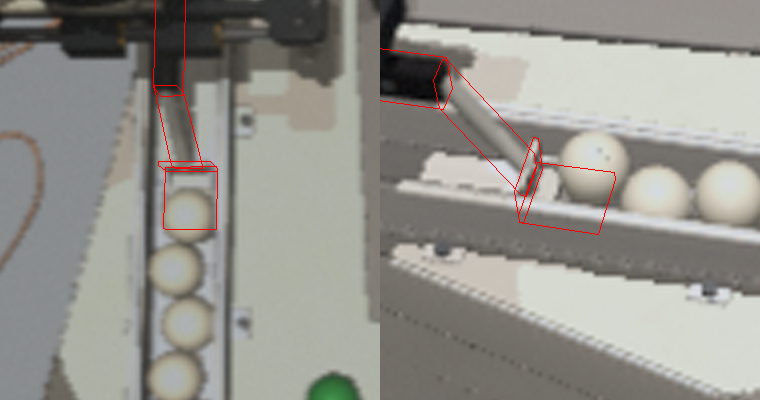

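```bash
python3 -m handwheel '[[[-0.003,0,0,0,0,0,0],[-0.003,0,0,0,0,0,0],[-0.003,0,0,0,0,0,0],[-0.003,0,0,0,0,0,0],[-0.003,0,0,0,0,0,0],[-0.003,0,0,0,0,0,0],[0,0,0,0,0,0,0],[0,0,0,0,0,0,0]]]'
cat > bs.py <<'E'
# ball in pocket? all white balls from top view at z, and nominal pocket
from h import *
s=arm.sense(); m=R.from_rotvec(s['ee_rot']).as_matrix(); P=s['position']-.095*m[:,0]+m[:,2]*.0472
print('pocket',P.round(4),'tcp',s['position'].round(4),'F',s['force'].round(1))
for n in('top','side'):
    c=cap(n)
    L=[]
    for r in arm.regions_of(n,'ball1'):
        v,u=np.nonzero(r['region']); k=c['img'][v,u].astype(float).mean(0)
        if len(u) and k[2]>.75*k[0] and k[0]>.8*k[1]: L.append((ray(c,(u.mean(),v.mean()),.021)[:2].round(3).tolist(),ray(c,(u.mean(),v.mean()),P[2]+.014)[:2].round(3).tolist(),round(r['conf'],2)))
    print(n,*sorted(L,key=lambda t:-t[0][0]),sep='\n  ')
E
python3 bs.py
```

```text
clock: 11.0
position: [0.654, 0.0579, 0.0604]
ee_rot: [3.142, -0.023, 0.0]
force: [-0.2, -1.3, -0.8]
width: 0.136
finger_force: 30.0
pocket [0.559  0.0593 0.0132] tcp [0.654  0.0579 0.0604] F [-0.2 -1.3 -0.8]
top
  ([0.56, 0.06], [0.559, 0.059], 0.71)
  ([0.527, 0.065], [0.526, 0.064], 0.62)
  ([0.495, 0.059], [0.495, 0.057], 0.69)
  ([0.464, 0.065], [0.463, 0.064], 0.67)
side
  ([0.561, 0.052], [0.56, 0.057], 0.76)
  ([0.527, 0.058], [0.525, 0.063], 0.77)
  ([0.496, 0.055], [0.495, 0.06], 0.78)
  ([0.465, 0.059], [0.464, 0.063], 0.64)
```

```bash
cat > dump.py <<'E'
# waypoints for the dump, basket remeasured unless given
from fit import *
from go import gap
import sys,pickle
def bask():
    o=[]
    for n in('top','side'):
        c=cap(n); r=arm.regions_of(n,'basket')
        if r: o.append((c,r[0]['region'].astype(np.float32)))
    p,e=fit('basket',o,np.array(pickle.load(open('res.pkl','rb'))['basket'])); print('basket',p.round(4),'err',round(e,3)); return p
if __name__=='__main__':
    p=bask(); yaw=np.degrees(p[2])
    by=float(sys.argv[1]) if len(sys.argv)>1 else .02
    for nm,x,z,t in(('above',.125,.26,0),('tilt22',.125,.26,22),('low22',.102,.157,22),('tip42',.074,.175,42)):
        w=np.array([np.cos(p[2])*x-np.sin(p[2])*by+p[0],np.sin(p[2])*x+np.cos(p[2])*by+p[1],z])
        print(nm,w.round(4),round(yaw,2),t); 
        if nm=='above': gap(*w,yaw,t)
E
python3 -m handwheel '[[[0,0,-0.01,0,0,0,0],[0,0,-0.02,0,0,0,0],[0,0,-0.04,0,0,0,0],[0,0,-0.05,0,0,0,0],[0,0,-0.05,0,0,0,0],[0,0,-0.05,0,0,0,0],[0,0,-0.04,0,0,0,0],[0,0,-0.02,0,0,0,0]]]'
python3 -m handwheel '[[[0,0,-0.02,0,0,0,0],[0,0,-0.04,0,0,0,0],[0,0,-0.03,0,0,0,0],[0,0,-0.02,0,0,0,0],[0,0,-0.01,0,0,0,0],[0,0,0,0,0,0,0],[0,0,0,0,0,0,0],[0,0,0,0,0,0,0]]]'
python3 bs.py; python3 dump.py
```

```text
clock: 11.87
position: [0.6554, 0.0581, 0.2049]
ee_rot: [-3.14, 0.023, -0.008]
force: [0.3, 1.4, -0.2]
width: 0.132
finger_force: 30.0
clock: 12.53
position: [0.6535, 0.0579, 0.259]
ee_rot: [3.141, -0.024, -0.003]
force: [0.5, 0.1, -1.0]
width: 0.134
finger_force: 30.0
pocket [0.5584 0.0593 0.212 ] tcp [0.6535 0.0579 0.259 ] F [ 0.5  0.1 -1. ]
top
  ([0.597, 0.111], [0.557, 0.059], 0.83)
  ([0.527, 0.065], [0.502, 0.023], 0.46)
  ([0.495, 0.058], [0.478, 0.017], 0.6)
  ([0.465, 0.064], [0.454, 0.022], 0.63)
side
  ([0.639, -0.163], [0.558, 0.058], 0.54)
  ([0.527, 0.058], [0.481, 0.211], 0.46)
  ([0.497, 0.054], [0.46, 0.208], 0.67)
  ([0.465, 0.059], [0.438, 0.211], 0.72)
basket [ 0.4937 -0.2156  0.1548] err 0.148
above [ 0.6141 -0.1766  0.26  ] 8.87 0
pos [0.654  0.0579 0.2602] t 12.93 w 0.133 F [ 0.4  0.  -1.6] ff 30.0
mm world [-3.990e+01 -2.345e+02 -2.000e-01] shift now [-7.270e-02  4.701e-01  4.000e-04] turn [ 0.    0.02 -9.73] deg = [ 1.000e-03  3.000e-03 -1.945e+00] shift after turn [-1.511e-01  4.511e-01  3.000e-04]
tilt22 [ 0.6141 -0.1766  0.26  ] 8.87 22
low22 [ 0.5914 -0.1801  0.157 ] 8.87 22
tip42 [ 0.5637 -0.1845  0.175 ] 8.87 42
```

```bash
python3 -m handwheel '[[[0,0,0,0,0,-0.3,0],[0,0,0,0,0,-0.5,0],[0,0,0,0,0,-0.5,0],[0,0,0,0,0,-0.4,0],[0,0,0,0,0,-0.245,0],[-0.002,0.006,0,0,0,0,0],[-0.005,0.014,0,0,0,0,0],[-0.008,0.023,0,0,0,0,0]]]' >/dev/null
python3 -m handwheel '[[[-0.008,0.025,0,0,0,0,0],[-0.008,0.025,0,0,0,0,0],[-0.008,0.025,0,0,0,0,0],[-0.008,0.025,0,0,0,0,0],[-0.008,0.025,0,0,0,0,0],[-0.008,0.025,0,0,0,0,0],[-0.008,0.025,0,0,0,0,0],[-0.008,0.025,0,0,0,0,0]]]' >/dev/null
python3 -m handwheel '[[[-0.008,0.025,0,0,0,0,0],[-0.008,0.025,0,0,0,0,0],[-0.008,0.025,0,0,0,0,0],[-0.008,0.025,0,0,0,0,0],[-0.008,0.025,0,0,0,0,0],[-0.008,0.025,0,0,0,0,0],[-0.008,0.025,0,0,0,0,0],[-0.005,0.014,0,0,0,0,0]]]' 
python3 go.py .6141 -.1766 .26 8.87 22; python3 bs.py|head -3
```

```text
clock: 14.93
position: [0.6179, -0.168, 0.2603]
ee_rot: [3.132, 0.242, -0.0]
force: [-0.3, -0.7, -1.3]
width: 0.132
finger_force: 30.0
pos [ 0.6179 -0.168   0.2603] t 14.93 w 0.132 F [-0.3 -0.7 -1.3] ff 30.0
mm world [-3.8 -8.6 -0.3] shift now [-0.0101  0.0158  0.0006] turn [ 1.000e-02  2.201e+01 -4.000e-02] deg = [ 3.000e-03  4.402e+00 -7.000e-03] shift after turn [-0.0096  0.0158 -0.0032]
pocket [ 0.524  -0.1826  0.2131] tcp [ 0.6179 -0.168   0.2603] F [-0.3 -0.7 -1.3]
top
  ([0.553, -0.197], [0.523, -0.182], 0.66)
```

```bash
python3 -m handwheel '[[[-0.004,0.006,0,0,0.3,0,0],[-0.004,0.006,0,0,0.6,0,0],[-0.002,0.004,0,0,0.6,0,0],[0,0,0,0,0.6,0,0],[0,0,0,0,0.6,0,0],[0,0,0,0,0.6,0,0],[0,0,0,0,0.6,0,0],[0,0,0,0,0.5,0,0]]]' 
python3 go.py .5914 -.1801 .157 8.87 22; python3 bs.py|head -3
```

```text
clock: 15.8
position: [0.6143, -0.1742, 0.2606]
ee_rot: [-3.045, -0.238, -0.596]
force: [-0.5, 0.1, -0.4]
width: 0.128
finger_force: 30.0
pos [ 0.6143 -0.1742  0.2606] t 15.8 w 0.128 F [-0.5  0.1 -0.4] ff 30.0
mm world [ -22.9   -5.9 -103.6] shift now [-0.1218  0.0046  0.1741] turn [-0.02 -0.17  0.05] deg = [-0.005 -0.034  0.01 ] shift after turn [-0.1212  0.0047  0.1744]
pocket [ 0.545 -0.185  0.181] tcp [ 0.6143 -0.1742  0.2606] F [-0.5  0.1 -0.4]
top
  ([0.747, -0.184], [0.686, -0.174], 0.68)
```

```bash
python3 -m handwheel '[[[-0.008,0.001,0.012,0,0,0,0],[-0.016,0.001,0.023,0,0,0,0],[-0.017,0.001,0.024,0,0,0,0],[-0.017,0.001,0.024,0,0,0,0],[-0.017,0.001,0.024,0,0,0,0],[-0.017,0,0.024,0,0,0,0],[-0.017,0,0.024,0,0,0,0],[-0.0125,0,0.0193,0,0,0,0]]]' 
python3 go.py .5637 -.1845 .175 8.87 42; python3 bs.py
python3 - <<'E'
from h import *
a=cap('top')['img'][:,:,::-1];b=cap('side')['img'][:,:,::-1]
cv2.imwrite('pics/d1.png',np.hstack([cv2.resize(a[120:260,290:420],None,fx=3,fy=3),cv2.resize(b[120:260,270:400],None,fx=3,fy=3)]))
E
```

```text
clock: 16.67
position: [0.5911, -0.1808, 0.1546]
ee_rot: [-3.046, -0.237, -0.588]
force: [-0.3, 0.2, -1.7]
width: 0.136
finger_force: 30.0
pos [ 0.5911 -0.1808  0.1546] t 16.67 w 0.136 F [-0.3  0.2 -1.7] ff 30.0
mm world [-27.4  -3.7  20.4] shift now [-0.036  -0.0012 -0.0584] turn [-0.04 20.15  0.  ] deg = [-0.008  4.029  0.   ] shift after turn [-0.0137 -0.0012 -0.0673]
pocket [ 0.5213 -0.1917  0.0754] tcp [ 0.5911 -0.1808  0.1546] F [-0.3  0.2 -1.7]
top
side
  ([0.688, -0.405], [0.656, -0.306], 0.29)
  ([0.529, -0.278], [0.513, -0.193], 0.63)
  ([0.528, 0.059], [0.512, 0.109], 0.53)
  ([0.497, 0.053], [0.484, 0.105], 0.77)
  ([0.466, 0.058], [0.457, 0.109], 0.75)
```

View pics/d1.png

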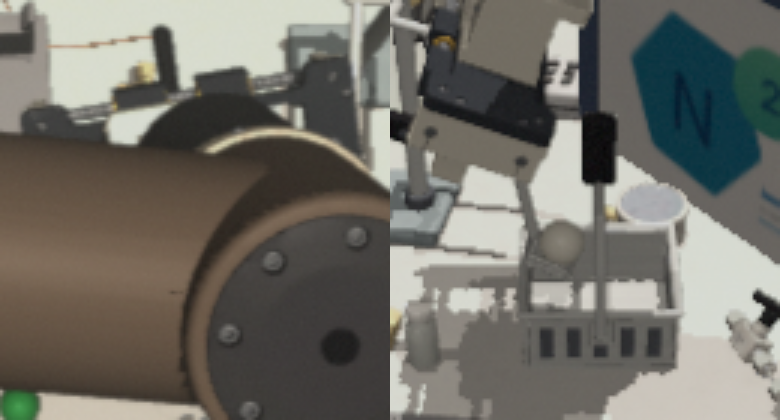

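```bash
python3 -m handwheel '[[[-0.003,0,-0.01,0,0.3,0,0],[-0.003,0,-0.01,0,0.5,0,0],[-0.003,0,-0.008,0,0.55,0,0],[-0.003,0,-0.008,0,0.55,0,0],[-0.003,0,-0.008,0,0.55,0,0],[-0.003,0,-0.008,0,0.55,0,0],[-0.003,0,-0.006,0,0.55,0,0],[-0.003,0,-0.006,0,0.5,0,0]]]' 
python3 go.py .5637 -.1845 .175 8.87 42; python3 bs.py
python3 - <<'E'
from h import *
b=cap('side')['img'][:,:,::-1]
cv2.imwrite('pics/d2.png',cv2.resize(b[120:260,270:400],None,fx=3,fy=3))
E
```

```text
clock: 17.63
position: [0.5659, -0.1848, 0.1801]
ee_rot: [-2.869, -0.224, -1.118]
force: [-0.1, -0.0, -0.8]
width: 0.139
finger_force: 30.0
pos [ 0.5659 -0.1848  0.1801] t 17.63 w 0.139 F [-0.1 -0.  -0.8] ff 30.0
mm world [-2.2  0.3 -5.1] shift now [-0.0101 -0.0013  0.0047] turn [ 0.08 -0.56  0.09] deg = [ 0.015 -0.112  0.019] shift after turn [-0.01   -0.0013  0.0048]
pocket [ 0.5283 -0.1909  0.0811] tcp [ 0.5659 -0.1848  0.1801] F [-0.1 -0.  -0.8]
top
  ([0.616, -0.197], [0.601, -0.191], 0.54)
side
  ([0.527, 0.058], [0.51, 0.113], 0.51)
  ([0.496, 0.054], [0.483, 0.11], 0.66)
  ([0.465, 0.058], [0.455, 0.113], 0.49)
```

View pics/d2.png

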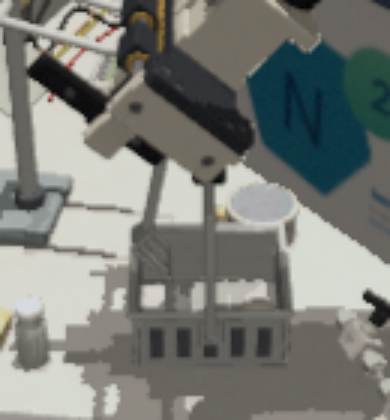

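```bash
python3 -m handwheel '[[[0.003,0,0.006,0,-0.5,0,0],[0.003,0,0.006,0,-0.55,0,0],[0.003,0,0.008,0,-0.55,0,0],[0.003,0,0.008,0,-0.55,0,0],[0.003,0,0.008,0,-0.55,0,0],[0.003,0,0.008,0,-0.55,0,0],[0.003,0,0.01,0,-0.5,0,0],[0.003,0,0.01,0,-0.3,0,0]]]' >/dev/null
python3 -m handwheel '[[[0.017,0,-0.024,0,0,0,0],[0.017,0,-0.024,0,0,0,0],[0.017,0,-0.024,0,0,0,0],[0.017,0,-0.024,0,0,0,0],[0.017,0,-0.024,0,0,0,0],[0.017,0,-0.024,0,0,0,0],[0.017,0,-0.024,0,0,0,0],[0,0,0,0,-0.6,0,0]]]' >/dev/null
python3 -m handwheel '[[[0,0,0,0,-0.63,0,0],[0,0,0,0,-0.63,0,0],[0,0,0,0,-0.63,0,0],[0,0,0,0,-0.63,0,0],[0,0,0,0,-0.63,0,0],[0,0,0,0,-0.63,0,0],[0,-0.05,0,0,0,0,0],[0,-0.05,0,0,0,0,0]]]' 
python3 go.py .65 .058 .2 -.87; python3 bs.py; python3 dump.py
```

```text
clock: 19.88
position: [0.609, -0.1277, 0.2564]
ee_rot: [3.131, 0.24, -0.001]
force: [0.8, 1.2, -0.5]
width: 0.135
finger_force: 30.0
pos [ 0.609  -0.1277  0.2564] t 19.88 w 0.135 F [ 0.8  1.2 -0.5] ff 30.0
mm world [ 41.  185.7 -56.4] shift now [ 0.1376 -0.3547  0.1122] turn [0.07 0.03 9.63] deg = [0.014 0.007 1.926] shift after turn [ 0.0763 -0.3726  0.1127]
pocket [ 0.5151 -0.1422  0.2092] tcp [ 0.609  -0.1277  0.2564] F [ 0.8  1.2 -0.5]
top
  ([0.527, 0.066], [0.503, 0.024], 0.44)
  ([0.496, 0.058], [0.479, 0.018], 0.43)
  ([0.464, 0.064], [0.454, 0.023], 0.48)
  ([0.455, -0.201], [0.447, -0.186], 0.46)
side
  ([0.528, 0.058], [0.482, 0.209], 0.54)
  ([0.497, 0.054], [0.461, 0.206], 0.56)
  ([0.466, 0.059], [0.439, 0.21], 0.68)
basket [ 0.4937 -0.2152  0.1682] err 0.222
above [ 0.6136 -0.1745  0.26  ] 9.64 0
pos [ 0.6082 -0.1284  0.258 ] t 20.28 w 0.132 F [ 0.4  0.3 -0.7] ff 30.0
mm world [  5.4 -46.1   2. ] shift now [-0.0035  0.0928 -0.004 ] turn [ 0.02 -0.1  -0.8 ] deg = [ 0.004 -0.021 -0.16 ] shift after turn [-0.0048  0.0927 -0.004 ]
tilt22 [ 0.6136 -0.1745  0.26  ] 9.64 22
low22 [ 0.5909 -0.1784  0.157 ] 9.64 22
tip42 [ 0.5633 -0.1831  0.175 ] 9.64 42
```

```bash
python3 -m handwheel '[[[0,0,0,0,0,0.963,0],[0,0,0,0,0,0.963,0],[0.028,-0.0625,0,0,0,0,0],[0.028,-0.0625,0,0,0,0,0],[0.028,-0.0625,0,0,0,0,0],[0.028,-0.0625,0,0,0,0,0],[0.028,-0.0625,0,0,0,0,0],[0.028,-0.0625,0,0,0,0,0]]]' >/dev/null
python3 -m handwheel '[[[0,0,0.035,0,0,0,0],[0,0,0.04,0,0,0,0],[0,0,0.04,0,0,0,0],[0,0,0.04,0,0,0,0],[0,0,0.04,0,0,0,0],[0,0,0.04,0,0,0,0],[0,0,0.04,0,0,0,0],[0,0,0.04,0,0,0,0]]]' 
python3 go.py .695 .0577 .0585 -.87
```

```text
clock: 21.62
position: [0.6951, 0.0577, 0.0998]
ee_rot: [-3.141, 0.022, -0.003]
force: [1.0, -0.1, -0.6]
width: 0.132
finger_force: 30.0
pos [0.6951 0.0577 0.0998] t 21.62 w 0.132 F [ 1.  -0.1 -0.6] ff 30.0
mm world [ -0.1  -0.  -41.3] shift now [-0.0003  0.0001  0.0826] turn [-0.01 -0.12  0.05] deg = [-0.002 -0.023  0.011] shift after turn [-0.0001  0.0001  0.0826]
```

```bash
python3 -m handwheel '[[[0,0,0.02,0,0,0,0],[0,0,0.02,0,0,0,0],[0,0,0.02,0,0,0,0],[0,0,0.014,0,0,0,0],[0,0,0.0086,0,0,0,0],[-0.01,0,0,0,0,0,0],[-0.02,0,0,0,0,0,0],[-0.02,0,0,0,0,0,0]]]' 
python3 -m handwheel '[[[-0.02,0,0,0,0,0,0],[-0.015,0,0,0,0,0,0],[-0.012,0,0,0,0,0,0],[-0.01,0,0,0,0,0,0],[-0.008,0,0,0,0,0,0],[-0.008,0,0,0,0,0,0],[-0.007,0,0,0,0,0,0],[-0.006,0,0,0,0,0,0]]]' 
python3 -m handwheel '[[[-0.004,0,0,0,0,0,0],[-0.004,0,0,0,0,0,0],[-0.003,0,0,0,0,0,0],[-0.001,0,0,0,0,0,0],[0,0,0,0,0,0,0],[0,0,0,0,0,0,0],[0,0,0,0,0,0,0],[0,0,0,0,0,0,0]]]' >/dev/null
python3 bs.py
```

```text
clock: 22.28
position: [0.6693, 0.0589, 0.0599]
ee_rot: [-3.141, 0.021, -0.004]
force: [0.2, 0.3, -1.6]
width: 0.137
finger_force: 30.0
clock: 22.95
position: [0.6265, 0.0594, 0.0592]
ee_rot: [-3.141, 0.021, -0.002]
force: [0.1, 0.2, -1.2]
width: 0.131
finger_force: 30.0
pocket [0.5266 0.0609 0.012 ] tcp [0.6214 0.0596 0.0594] F [ 3.2  0.  -1.1]
top
  ([0.526, 0.063], [0.526, 0.061], 0.54)
  ([0.495, 0.058], [0.494, 0.057], 0.66)
  ([0.463, 0.065], [0.463, 0.064], 0.43)
  ([0.456, -0.201], [0.456, -0.201], 0.64)
side
  ([0.528, 0.054], [0.527, 0.058], 0.57)
  ([0.496, 0.054], [0.495, 0.058], 0.76)
  ([0.465, 0.059], [0.465, 0.062], 0.72)
```

```bash
python3 -m handwheel '[[[0,0,-0.01,0,0,0,0],[0,0,-0.02,0,0,0,0],[0,0,-0.04,0,0,0,0],[0,0,-0.05,0,0,0,0],[0,0,-0.05,0,0,0,0],[0,0,-0.05,0,0,0,0],[0,0,-0.05,0,0,0,0],[0,0,-0.05,0,0,0,0]]]' >/dev/null
python3 -m handwheel '[[[0,0,-0.04,0,0,0,0],[0,0,-0.03,0,0,0,0],[0,0,-0.01,0,0,-0.3,0],[0,0,0,0,0,-0.5,0],[0,0,0,0,0,-0.5,0],[0,0,0,0,0,-0.4,0],[0,0,0,0,0,-0.4,0],[-0.002,0.008,0,0,0,0,0]]]' >/dev/null
python3 -m handwheel '[[[-0.004,0.018,0,0,0,0,0],[-0.005,0.027,0,0,0,0,0],[-0.005,0.027,0,0,0,0,0],[-0.005,0.027,0,0,0,0,0],[-0.005,0.027,0,0,0,0,0],[-0.005,0.027,0,0,0,0,0],[-0.005,0.027,0,0,0,0,0],[-0.005,0.027,0,0,0,0,0]]]' >/dev/null
python3 -m handwheel '[[[-0.006,0.027,0,0,0,0,0],[-0.006,0.027,0,0,0,0,0],[-0.006,0.027,0,0,0,0,0],[-0.006,0.027,0,0,0,0,0],[-0.006,0.027,0,0,0,0,0],[-0.006,0.027,0,0,0,0,0],[-0.006,0.027,0,0,0,0,0],[-0.004,0.018,0,0,0,0,0]]]' >/dev/null
python3 bs.py; python3 dump.py
```

```text
pocket [ 0.5197 -0.1736  0.2118] tcp [ 0.6132 -0.1576  0.2592] F [ 0.8 -0.2 -0.8]
top
  ([0.548, -0.187], [0.519, -0.174], 0.48)
  ([0.464, 0.066], [0.453, 0.024], 0.51)
  ([0.456, -0.2], [0.448, -0.185], 0.47)
side
  ([0.581, -0.499], [0.519, -0.174], 0.63)
  ([0.505, 0.054], [0.466, 0.208], 0.5)
  ([0.466, 0.059], [0.439, 0.211], 0.56)
basket [ 0.4931 -0.2155  0.15  ] err 0.331
above [ 0.6137 -0.177   0.26  ] 8.59 0
pos [ 0.6135 -0.1553  0.2593] t 26.88 w 0.136 F [-0.1 -0.  -1.7] ff 30.0
mm world [  0.2 -21.7   0.7] shift now [-0.007   0.0429 -0.0015] turn [-0.   -0.11  1.19] deg = [-0.001 -0.021  0.239] shift after turn [-0.0061  0.0431 -0.0015]
tilt22 [ 0.6137 -0.177   0.26  ] 8.59 22
low22 [ 0.591  -0.1805  0.157 ] 8.59 22
tip42 [ 0.5633 -0.1847  0.175 ] 8.59 42
```

```bash
python3 -m handwheel '[[[-0.001,0.007,0,0,0.3,0,0],[-0.001,0.007,0,0,0.6,0,0],[-0.001,0.007,0,0,0.6,0,0],[-0.001,0.007,0,0,0.6,0,0],[0,0.007,0,0,0.6,0,0],[0,0.006,0,0,0.6,0,0],[0,0,0,0,0.6,0,0],[0,0,0,0,0.5,0,0]]]' >/dev/null
python3 -m handwheel '[[[-0.008,0,0.012,0,0,0,0],[-0.016,0,0.023,0,0,0,0],[-0.017,0,0.024,0,0,0,0],[-0.017,0,0.024,0,0,0,0],[-0.017,0,0.024,0,0,0,0],[-0.017,0,0.024,0,0,0,0],[-0.017,0,0.024,0,0,0,0],[-0.0125,0,0.0193,0,0,0,0]]]' 
python3 go.py .5633 -.1847 .175 9.6 42; python3 bs.py
```

```text
clock: 28.22
position: [0.5911, -0.1799, 0.1537]
ee_rot: [-3.041, -0.26, -0.589]
force: [0.0, -0.3, -2.2]
width: 0.136
finger_force: 30.0
pos [ 0.5911 -0.1799  0.1537] t 28.22 w 0.136 F [ 0.  -0.3 -2.2] ff 30.0
mm world [-27.8  -4.8  21.3] shift now [-0.0364  0.0001 -0.0605] turn [-0.13 20.07  0.15] deg = [-0.025  4.015  0.029] shift after turn [-0.0134  0.0003 -0.0694]
pocket [ 0.5216 -0.1918  0.0744] tcp [ 0.5911 -0.1799  0.1537] F [ 0.  -0.3 -2.2]
top
  ([0.655, 0.059], [0.638, 0.046], 0.29)
side
  ([0.529, -0.276], [0.514, -0.192], 0.49)
  ([0.506, 0.053], [0.493, 0.104], 0.61)
  ([0.466, 0.059], [0.457, 0.109], 0.69)
```

```bash
python3 -m handwheel '[[[-0.003,0,-0.01,0,0.3,0,0],[-0.003,0,-0.01,0,0.5,0,0],[-0.003,0,-0.008,0,0.55,0,0],[-0.003,0,-0.008,0,0.55,0,0],[-0.003,0,-0.008,0,0.55,0,0],[-0.003,0,-0.008,0,0.55,0,0],[-0.003,0,-0.006,0,0.55,0,0],[-0.003,0,-0.006,0,0.5,0,0]]]' 
python3 -m handwheel '[[[0,0,0,0,0,0,0],[0,0,0,0,0,0,0],[0.003,0,0.006,0,-0.5,0,0],[0.003,0,0.006,0,-0.55,0,0],[0.003,0,0.008,0,-0.55,0,0],[0.003,0,0.008,0,-0.55,0,0],[0.003,0,0.008,0,-0.55,0,0],[0.003,0,0.008,0,-0.55,0,0]]]' >/dev/null
python3 -m handwheel '[[[0.003,0,0.01,0,-0.5,0,0],[0.003,0,0.01,0,-0.3,0,0],[0.017,0,-0.024,0,0,0,0],[0.017,0,-0.024,0,0,0,0],[0.017,0,-0.024,0,0,0,0],[0.017,0,-0.024,0,0,0,0],[0.017,0,-0.024,0,0,0,0],[0.017,0,-0.024,0,0,0,0]]]' >/dev/null
python3 -m handwheel '[[[0.017,0,-0.024,0,0,0,0],[0,0,0,0,-0.64,0,0],[0,0,0,0,-0.63,0,0],[0,0,0,0,-0.63,0,0],[0,0,0,0,-0.63,0,0],[0,0,0,0,-0.63,0,0],[0,-0.05,0,0,-0.63,0,0],[0,-0.05,0,0,-0.63,0,0]]]' 
python3 go.py .675 .0577 .258 -.87; python3 bs.py
```

```text
clock: 29.08
position: [0.5666, -0.1844, 0.1793]
ee_rot: [-2.861, -0.246, -1.118]
force: [-0.8, -0.3, -1.6]
width: 0.132
finger_force: 30.0
clock: 31.08
position: [0.6079, -0.1273, 0.2571]
ee_rot: [3.128, 0.262, -0.003]
force: [0.6, -0.1, -0.9]
width: 0.139
finger_force: 30.0
pos [ 0.6079 -0.1273  0.2571] t 31.08 w 0.139 F [ 0.6 -0.1 -0.9] ff 30.0
mm world [ 67.1 185.    0.9] shift now [ 0.1938 -0.3426 -0.003 ] turn [ 0.15  0.11 10.44] deg = [0.03  0.022 2.089] shift after turn [ 0.1285 -0.372  -0.0018]
pocket [ 0.5142 -0.1433  0.2101] tcp [ 0.6079 -0.1273  0.2571] F [ 0.6 -0.1 -0.9]
top
  ([0.57, -0.07], [0.537, -0.083], 0.37)
  ([0.513, -0.196], [0.492, -0.181], 0.55)
  ([0.504, 0.059], [0.485, 0.018], 0.72)
  ([0.464, 0.066], [0.453, 0.024], 0.42)
  ([0.456, -0.201], [0.447, -0.185], 0.52)
side
  ([0.512, -0.211], [0.471, 0.023], 0.42)
  ([0.505, 0.054], [0.466, 0.207], 0.81)
  ([0.466, 0.059], [0.439, 0.21], 0.59)
```

```bash
python3 -m handwheel '[[[0,0,0,0,0,0.7,0],[0,0,0,0,0,0.7,0],[0,0,0,0,0,0.69,0],[0.026,-0.0744,0,0,0,0,0],[0.026,-0.0744,0,0,0,0,0],[0.026,-0.0744,0,0,0,0,0],[0.026,-0.0744,0,0,0,0,0],[0.0245,-0.0744,0,0,0,0,0]]]' >/dev/null
python3 -m handwheel '[[[0,0,0.035,0,0,0,0],[0,0,0.045,0,0,0,0],[0,0,0.045,0,0,0,0],[0,0,0.045,0,0,0,0],[0,0,0.045,0,0,0,0],[0,0,0.045,0,0,0,0],[0,0,0.04,0,0,0,0],[0,0,0.02,0,0,0,0]]]' 
python3 go.py .675 .0577 .0585 -.87
```

```text
clock: 32.62
position: [0.6729, 0.0571, 0.0944]
ee_rot: [3.141, -0.021, -0.003]
force: [0.3, 0.1, -1.9]
width: 0.133
finger_force: 30.0
pos [0.6729 0.0571 0.0944] t 32.62 w 0.133 F [ 0.3  0.1 -1.9] ff 30.0
mm world [  2.1   0.6 -35.9] shift now [ 0.0044 -0.0013  0.0718] turn [0.06 0.12 0.09] deg = [0.011 0.023 0.017] shift after turn [ 0.0043 -0.0012  0.0718]
```

```bash
python3 -m handwheel '[[[0,-0.001,0.02,0,0,0,0],[0,0,0.02,0,0,0,0],[0,0,0.018,0,0,0,0],[0,0,0.0138,0,0,0,0],[-0.01,0,0,0,0,0,0],[-0.02,0,0,0,0,0,0],[-0.02,0,0,0,0,0,0],[-0.02,0,0,0,0,0,0]]]' >/dev/null
python3 -m handwheel '[[[-0.016,0,0,0,0,0,0],[-0.015,0,0,0,0,0,0],[-0.014,0,0,0,0,0,0],[-0.012,0,0,0,0,0,0],[-0.01,0,0,0,0,0,0],[-0.01,0,0,0,0,0,0],[-0.008,0,0,0,0,0,0],[-0.006,0,0,0,0,0,0]]]' 
python3 -m handwheel '[[[-0.003,0,0,0,0,0,0],[-0.001,0,0,0,0,0,0],[0,0,0,0,0,0,0],[0,0,0,0,0,0,0],[0,0,0,0,0,0,0],[0,0,0,0,0,0,0],[0,0,0,0,0,0,0],[0,0,0,0,0,0,0]]]' 
python3 bs.py
```

```text
clock: 33.95
position: [0.5929, 0.0597, 0.0609]
ee_rot: [3.141, -0.019, -0.0]
force: [-0.3, -0.6, -2.0]
width: 0.136
finger_force: 30.0
clock: 34.62
position: [0.5915, 0.0597, 0.0609]
ee_rot: [3.141, -0.019, -0.0]
force: [-0.5, 0.2, -1.3]
width: 0.131
finger_force: 30.0
pocket [0.4965 0.0609 0.0137] tcp [0.5915 0.0597 0.0609] F [-0.5  0.2 -1.3]
top
  ([0.496, 0.063], [0.495, 0.061], 0.67)
  ([0.464, 0.066], [0.463, 0.065], 0.65)
side
  ([0.513, -0.21], [0.512, -0.203], 0.47)
  ([0.498, 0.054], [0.496, 0.059], 0.68)
  ([0.465, 0.058], [0.464, 0.063], 0.52)
```

```bash
python3 -m handwheel '[[[0,0,-0.01,0,0,0,0],[0,0,-0.02,0,0,0,0],[0,0,-0.04,0,0,0,0],[0,0,-0.05,0,0,0,0],[0,0,-0.05,0,0,0,0],[0,0,-0.05,0,0,0,0],[0,0,-0.05,0,0,0,0],[0,0,-0.05,0,0,0,0]]]' >/dev/null
python3 -m handwheel '[[[0,0,-0.04,0,0,0,0],[0,0,-0.028,0,0,0,0],[0,0,-0.01,0,0,-0.3,0],[0,0,0,0,0,-0.5,0],[0,0,0,0,0,-0.5,0],[0,0,0,0,0,-0.4,0],[0,0,0,0,0,-0.3,0],[-0.001,0.008,0,0,0,0,0]]]' >/dev/null
python3 -m handwheel '[[[-0.001,0.018,0,0,0,0,0],[-0.002,0.029,0,0,0,0,0],[-0.002,0.029,0,0,0,0,0],[-0.002,0.029,0,0,0,0,0],[-0.002,0.029,0,0,0,0,0],[-0.002,0.029,0,0,0,0,0],[-0.002,0.029,0,0,0,0,0],[-0.002,0.029,0,0,0,0,0]]]' >/dev/null
python3 -m handwheel '[[[-0.002,0.029,0,0,0,0,0],[-0.002,0.029,0,0,0,0,0],[-0.002,0.029,0,0,0,0,0],[-0.002,0.029,0,0,0,0,0],[-0.002,0.029,0,0,0,0,0],[-0.002,0.029,0,0,0,0,0],[-0.002,0.029,0,0,0,0,0],[-0.004,0.02,0,0,0,0,0]]]' >/dev/null
python3 bs.py; python3 dump.py
```

```text
pocket [ 0.5175 -0.1832  0.2126] tcp [ 0.6113 -0.1679  0.2598] F [ 0.2 -0.2 -1.1]
top
  ([0.513, -0.195], [0.491, -0.18], 0.51)
  ([0.463, 0.065], [0.453, 0.023], 0.45)
  ([0.456, -0.201], [0.447, -0.185], 0.73)
side
  ([0.58, -0.515], [0.517, -0.184], 0.55)
  ([0.513, -0.211], [0.471, 0.026], 0.38)
  ([0.497, -0.241], [0.46, 0.005], 0.39)
  ([0.465, 0.059], [0.438, 0.212], 0.48)
basket [ 0.4934 -0.2155  0.1639] err 0.401
above [ 0.6135 -0.1753  0.26  ] 9.39 0
pos [ 0.6112 -0.1655  0.26  ] t 37.88 w 0.136 F [-0.5 -1.  -1.5] ff 30.0
mm world [ 2.3 -9.9 -0. ] shift now [0.0014 0.0202 0.0001] turn [-0.   -0.01 -0.05] deg = [-0.    -0.001 -0.01 ] shift after turn [0.0014 0.0202 0.0001]
tilt22 [ 0.6135 -0.1753  0.26  ] 9.39 22
low22 [ 0.5908 -0.1791  0.157 ] 9.39 22
tip42 [ 0.5632 -0.1837  0.175 ] 9.39 42
```

```bash
python3 -m handwheel '[[[0.001,0.005,0,0,0.3,0,0],[0,0.005,0,0,0.6,0,0],[0,0.005,0,0,0.6,0,0],[0,0.005,0,0,0.6,0,0],[0,0,0,0,0.6,0,0],[0,0,0,0,0.6,0,0],[0,0,0,0,0.6,0,0],[0,0,0,0,0.5,0,0]]]' >/dev/null
python3 -m handwheel '[[[-0.008,0,0.012,0,0,0,0],[-0.016,0,0.023,0,0,0,0],[-0.017,0,0.024,0,0,0,0],[-0.017,0,0.024,0,0,0,0],[-0.017,0,0.024,0,0,0,0],[-0.017,0,0.024,0,0,0,0],[-0.017,0,0.024,0,0,0,0],[-0.0125,0,0.0193,0,0,0,0]]]' 
python3 go.py .5633 -.184 .175 9.39 42; python3 bs.py|tail -6
```

```text
clock: 39.22
position: [0.5892, -0.1791, 0.1547]
ee_rot: [-3.044, -0.249, -0.587]
force: [-0.5, 0.5, -1.0]
width: 0.136
finger_force: 30.0
pos [ 0.5892 -0.1791  0.1547] t 39.22 w 0.136 F [-0.5  0.5 -1. ] ff 30.0
mm world [-25.9  -4.9  20.3] shift now [-0.0338  0.0012 -0.0573] turn [ 0.   20.17 -0.05] deg = [ 0.     4.034 -0.011] shift after turn [-0.0119  0.0012 -0.0654]
pocket [ 0.5195 -0.1906  0.0755] tcp [ 0.5892 -0.1791  0.1547] F [-0.5  0.5 -1. ]
top
side
  ([0.527, -0.276], [0.512, -0.191], 0.72)
  ([0.512, -0.211], [0.499, -0.132], 0.38)
  ([0.466, 0.06], [0.457, 0.111], 0.71)
```

```bash
python3 -m handwheel '[[[-0.002,0,-0.01,0,0.3,0,0],[-0.002,0,-0.01,0,0.5,0,0],[-0.002,0,-0.008,0,0.55,0,0],[-0.003,0,-0.008,0,0.55,0,0],[-0.003,0,-0.008,0,0.55,0,0],[-0.003,0,-0.008,0,0.55,0,0],[-0.003,0,-0.006,0,0.55,0,0],[-0.003,0,-0.006,0,0.5,0,0]]]' 
python3 -m handwheel '[[[0,0,0,0,0,0,0],[0,0,0,0,0,0,0],[0.003,0,0.006,0,-0.5,0,0],[0.003,0,0.006,0,-0.55,0,0],[0.003,0,0.008,0,-0.55,0,0],[0.003,0,0.008,0,-0.55,0,0],[0.003,0,0.008,0,-0.55,0,0],[0.003,0,0.008,0,-0.55,0,0]]]' >/dev/null
python3 -m handwheel '[[[0.003,0,0.01,0,-0.5,0,0],[0.003,0,0.01,0,-0.3,0,0],[0.017,0,-0.024,0,0,0,0],[0.017,0,-0.024,0,0,0,0],[0.017,0,-0.024,0,0,0,0],[0.017,0,-0.024,0,0,0,0],[0.017,0,-0.024,0,0,0,0],[0.017,0,-0.024,0,0,0,0]]]' >/dev/null
python3 -m handwheel '[[[0.017,0,-0.024,0,0,0,0],[0,0,0,0,-0.63,0,0],[0,0,0,0,-0.63,0,0],[0,0,0,0,-0.63,0,0],[0,0,0,0,-0.63,0,0],[0,0,0,0,-0.63,0,0],[0,-0.05,0,0,-0.63,0,0],[0,-0.05,0,0,-0.63,0,0]]]' 
python3 go.py .645 .0577 .258 -.87; python3 bs.py
```

```text
clock: 40.08
position: [0.566, -0.1833, 0.1809]
ee_rot: [-2.866, -0.235, -1.117]
force: [-0.9, -1.3, -2.2]
width: 0.136
finger_force: 30.0
clock: 42.08
position: [0.608, -0.1265, 0.2586]
ee_rot: [3.129, 0.25, -0.004]
force: [-0.0, 0.5, -1.2]
width: 0.131
finger_force: 30.0
pos [ 0.608  -0.1265  0.2586] t 42.08 w 0.131 F [-0.   0.5 -1.2] ff 30.0
mm world [ 37.  184.2  -0.6] shift now [ 1.315e-01 -3.520e-01 -1.000e-04] turn [0.16 0.16 9.99] deg = [0.031 0.032 1.998] shift after turn [ 0.0685 -0.3695  0.0012]
pocket [ 0.514  -0.1417  0.2117] tcp [ 0.608  -0.1265  0.2586] F [-0.   0.5 -1.2]
top
  ([0.526, -0.196], [0.502, -0.181], 0.45)
  ([0.465, 0.065], [0.454, 0.022], 0.42)
  ([0.455, -0.2], [0.446, -0.185], 0.66)
side
  ([0.527, -0.208], [0.481, 0.027], 0.64)
  ([0.466, 0.059], [0.439, 0.211], 0.77)
```

```bash
python3 -m handwheel '[[[0,0,0,0,0,0.67,0],[0,0,0,0,0,0.67,0],[0,0,0,0,0,0.66,0],[0.014,-0.074,0,0,0,0,0],[0.014,-0.074,0,0,0,0,0],[0.014,-0.074,0,0,0,0,0],[0.014,-0.074,0,0,0,0,0],[0.0135,-0.0745,0,0,0,0,0]]]' >/dev/null
python3 -m handwheel '[[[0,0,0.035,0,0,0,0],[0,0,0.045,0,0,0,0],[0,0,0.045,0,0,0,0],[0,0,0.045,0,0,0,0],[0,0,0.045,0,0,0,0],[0,0,0.045,0,0,0,0],[0,0,0.04,0,0,0,0],[0,0,0.02,0,0,0,0]]]' 
python3 go.py .645 .0577 .0585 -.87
python3 - <<'E'
from h import *
a=cap('top')['img'][:,:,::-1]; b=cap('side')['img'][:,:,::-1]
cv2.imwrite('pics/b3.png',np.hstack([cv2.resize(x,None,fx=3,fy=3) for x in(a[150:270,300:430],b[140:260,280:410])]))
E
```

```text
clock: 43.62
position: [0.6433, 0.0576, 0.0959]
ee_rot: [3.14, -0.022, -0.004]
force: [-0.3, -0.1, -1.6]
width: 0.138
finger_force: 30.0
pos [0.6433 0.0576 0.0959] t 43.62 w 0.138 F [-0.3 -0.1 -1.6] ff 30.0
mm world [  1.7   0.1 -37.4] shift now [ 0.0037 -0.0004  0.0749] turn [0.07 0.16 0.08] deg = [0.014 0.032 0.016] shift after turn [ 0.0035 -0.0003  0.0749]
```

View pics/b3.png

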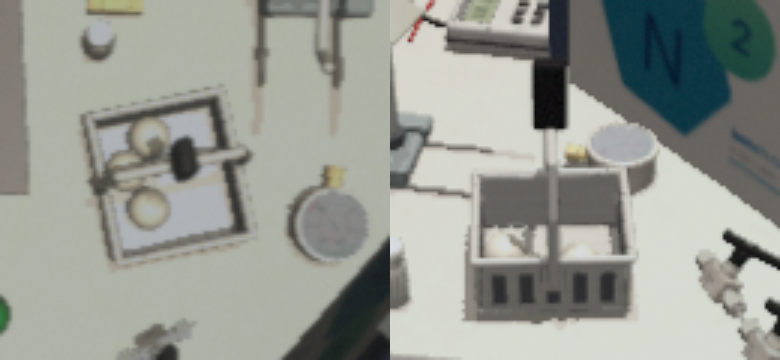

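```bash
python3 -m handwheel '[[[0,-0.001,0.02,0,0,0,0],[0,0,0.02,0,0,0,0],[0,0,0.02,0,0,0,0],[0,0,0.0145,0,0,0,0],[-0.01,0,0,0,0,0,0],[-0.02,0,0,0,0,0,0],[-0.02,0,0,0,0,0,0],[-0.02,0,0,0,0,0,0]]]' >/dev/null
python3 -m handwheel '[[[-0.016,0,0,0,0,0,0],[-0.015,0,0,0,0,0,0],[-0.014,0,0,0,0,0,0],[-0.012,0,0,0,0,0,0],[-0.01,0,0,0,0,0,0],[-0.009,0,0,0,0,0,0],[-0.008,0,0,0,0,0,0],[-0.006,0,0,0,0,0,0]]]' 
python3 -m handwheel '[[[-0.003,0,0,0,0,0,0],[-0.002,0,0,0,0,0,0],[0,0,0,0,0,0,0],[0,0,0,0,0,0,0],[0,0,0,0,0,0,0],[0,0,0,0,0,0,0],[0,0,0,0,0,0,0],[0,0,0,0,0,0,0]]]' 
python3 bs.py
```

```text
clock: 45.05
position: [0.5635, 0.06, 0.0609]
ee_rot: [3.141, -0.02, -0.003]
force: [-0.1, 0.3, -1.7]
width: 0.136
finger_force: 30.0
clock: 45.72
position: [0.5619, 0.0602, 0.061]
ee_rot: [3.141, -0.019, -0.001]
force: [0.7, -0.3, -0.9]
width: 0.137
finger_force: 30.0
pocket [0.4668 0.0613 0.0139] tcp [0.5619 0.0602 0.061 ] F [ 0.7 -0.3 -0.9]
top
  ([0.538, -0.193], [0.537, -0.192], 0.55)
  ([0.514, -0.174], [0.513, -0.174], 0.68)
  ([0.484, -0.191], [0.484, -0.191], 0.54)
  ([0.467, 0.062], [0.467, 0.061], 0.63)
side
  ([0.469, 0.055], [0.468, 0.061], 0.59)
```

```bash
python3 -m handwheel '[[[0,0,-0.01,0,0,0,0],[0,0,-0.02,0,0,0,0],[0,0,-0.04,0,0,0,0],[0,0,-0.05,0,0,0,0],[0,0,-0.05,0,0,0,0],[0,0,-0.05,0,0,0,0],[0,0,-0.05,0,0,0,0],[0,0,-0.05,0,0,0,0]]]' >/dev/null
python3 -m handwheel '[[[0,0,-0.04,0,0,0,0],[0,0,-0.028,0,0,0,0],[0,0,-0.01,0,0,0,0],[0,0,0,0,0,0,0],[0,0,0,0,0,0,0],[0,0,0,0,0,0,0],[0,0,0,0,0,0,0],[0,0,0,0,0,0,0]]]' >/dev/null
python3 bs.py; python3 dump.py
python3 - <<'E'
from h import *
a=cap('top')['img'][:,:,::-1]; b=cap('side')['img'][:,:,::-1]
cv2.imwrite('pics/b4.png',np.hstack([cv2.resize(x,None,fx=3,fy=3) for x in(a[130:260,300:430],b[130:260,280:410])]))
E
```

```text
pocket [0.4665 0.0612 0.2122] tcp [0.5616 0.0601 0.2591] F [-0.5 -0.2 -0.5]
top
  ([0.601, -0.07], [0.56, -0.083], 0.5)
  ([0.538, -0.193], [0.511, -0.179], 0.49)
  ([0.516, -0.174], [0.494, -0.164], 0.45)
  ([0.483, -0.191], [0.468, -0.178], 0.72)
side
  ([0.541, -0.203], [0.491, 0.031], 0.45)
  ([0.509, -0.157], [0.468, 0.062], 0.73)
basket [ 0.5051 -0.208   0.1825] err 0.65
above [ 0.6244 -0.1656  0.26  ] 10.46 0
pos [0.562  0.0602 0.2601] t 47.65 w 0.133 F [-1.2 -0.1 -1.1] ff 30.0
mm world [ 6.240e+01 -2.258e+02 -1.000e-01] shift now [1.304e-01 4.500e-01 1.000e-04] turn [ 1.000e-02  5.000e-02 -1.116e+01] deg = [ 2.000e-03  1.100e-02 -2.232e+00] shift after turn [4.080e-02 4.668e-01 1.000e-04]
tilt22 [ 0.6244 -0.1656  0.26  ] 10.46 22
low22 [ 0.6018 -0.1698  0.157 ] 10.46 22
tip42 [ 0.5743 -0.1749  0.175 ] 10.46 42
```

View pics/b4.png

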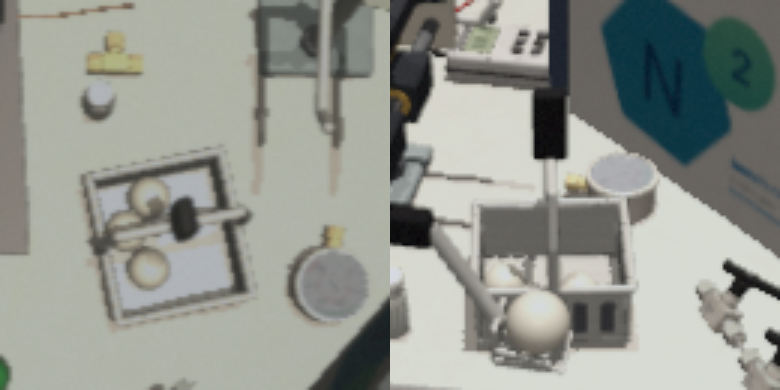

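```bash
python3 -m handwheel '[[[0,0,0,0,0,-0.3,0],[0,0,0,0,0,-0.5,0],[0,0,0,0,0,-0.5,0],[0,0,0,0,0,-0.5,0],[0,0,0,0,0,-0.43,0],[0,0.008,0,0,0,0,0],[0.002,0.018,0,0,0,0,0],[0.002,0.028,0,0,0,0,0]]]' >/dev/null
python3 -m handwheel '[[[0.002,0.029,0,0,0,0,0],[0.002,0.029,0,0,0,0,0],[0.002,0.029,0,0,0,0,0],[0.002,0.029,0,0,0,0,0],[0.003,0.029,0,0,0,0,0],[0.003,0.029,0,0,0,0,0],[0.003,0.029,0,0,0,0,0],[0.003,0.029,0,0,0,0,0]]]' >/dev/null
sed -i "s/for n in('top','side'):/for n in(sys.argv[2].split(',') if len(sys.argv)>2 else ('top','side')):/" dump.py
python3 -m handwheel '[[[0.003,0.028,0,0,0,0,0],[0.003,0.028,0,0,0,0,0],[0.003,0.028,0,0,0,0,0],[0.003,0.025,0,0,0,0,0],[0.003,0.018,0,0,0,0,0],[0.002,0.01,0,0,0,0,0],[0,0,0,0,0,0,0],[0,0,0,0,0,0,0]]]' 
python3 bs.py; python3 dump.py .02 top; python3 dump.py .02 side
```

```text
clock: 49.75
position: [0.6204, -0.1441, 0.2599]
ee_rot: [-3.129, -0.285, 0.002]
force: [-0.4, -0.1, -0.7]
width: 0.136
finger_force: 30.0
pocket [ 0.527  -0.1613  0.2128] tcp [ 0.6204 -0.1441  0.2599] F [-0.4 -0.1 -0.7]
top
  ([0.667, -0.344], [0.612, -0.297], 0.21)
  ([0.558, -0.169], [0.527, -0.16], 0.55)
  ([0.538, -0.196], [0.511, -0.181], 0.53)
  ([0.521, -0.172], [0.498, -0.162], 0.66)
  ([0.484, -0.189], [0.469, -0.176], 0.63)
side
  ([0.594, -0.477], [0.527, -0.158], 0.52)
  ([0.486, -0.208], [0.453, 0.028], 0.6)
basket [ 0.5051 -0.2069  0.1866] err 0.39
above [ 0.6243 -0.1641  0.26  ] 10.69 0
pos [ 0.6205 -0.1435  0.2603] t 50.05 w 0.134 F [-0.2  0.1 -2.1] ff 30.0
mm world [  3.8 -20.6  -0.3] shift now [0.     0.0418 0.0006] turn [-0.    0.03 -0.21] deg = [-0.     0.006 -0.042] shift after turn [-0.0002  0.0418  0.0006]
tilt22 [ 0.6243 -0.1641  0.26  ] 10.69 22
low22 [ 0.6017 -0.1684  0.157 ] 10.69 22
tip42 [ 0.5741 -0.1736  0.175 ] 10.69 42
basket [ 0.5054 -0.2089  0.1816] err 0.122
above [ 0.6247 -0.1666  0.26  ] 10.4 0
pos [ 0.6204 -0.1437  0.2602] t 50.15 w 0.134 F [ 0.2  0.3 -1.9] ff 30.0
mm world [  4.3 -22.9  -0.2] shift now [0.0001 0.0466 0.0005] turn [0.   0.04 0.07] deg = [0.    0.008 0.014] shift after turn [0.0001 0.0466 0.0005]
tilt22 [ 0.6247 -0.1666  0.26  ] 10.4 22
low22 [ 0.6021 -0.1708  0.157 ] 10.4 22
tip42 [ 0.5745 -0.1758  0.175 ] 10.4 42
```

```bash
python3 -m handwheel '[[[0,0.007,0,0,0.3,0,0],[0,0.008,0,0,0.6,0,0],[0,0.008,0,0,0.6,0,0],[0,0.008,0,0,0.6,0,0],[0,0.008,0,0,0.6,0,0],[0,0.006,0,0,0.6,0,0],[0,0,0,0,0.6,0,0],[0,0,0,0,0.5,0,0]]]' >/dev/null
python3 -m handwheel '[[[-0.008,0,0.012,0,0,0,0],[-0.016,0,0.023,0,0,0,0],[-0.017,0,0.024,0,0,0,0],[-0.017,0,0.024,0,0,0,0],[-0.017,0,0.024,0,0,0,0],[-0.017,0,0.024,0,0,0,0],[-0.017,0,0.024,0,0,0,0],[-0.0125,0,0.0193,0,0,0,0]]]' 
python3 go.py .5743 -.175 .175 10.5 42; python3 bs.py|tail -6
```

```text
clock: 51.48
position: [0.6004, -0.1703, 0.1548]
ee_rot: [-3.038, -0.278, -0.585]
force: [-0.6, 0.3, -1.1]
width: 0.136
finger_force: 30.0
pos [ 0.6004 -0.1703  0.1548] t 51.48 w 0.136 F [-0.6  0.3 -1.1] ff 30.0
mm world [-26.1  -4.7  20.2] shift now [-0.0343 -0.0002 -0.0572] turn [-1.000e-02  2.022e+01 -4.000e-02] deg = [-1.000e-03  4.044e+00 -9.000e-03] shift after turn [-0.0124 -0.0002 -0.0656]
pocket [ 0.5309 -0.1831  0.0757] tcp [ 0.6004 -0.1703  0.1548] F [-0.6  0.3 -1.1]
top
side
  ([0.542, -0.265], [0.525, -0.18], 0.72)
  ([0.54, -0.202], [0.524, -0.124], 0.62)
```

```bash
python3 -m handwheel '[[[-0.002,0,-0.01,0,0.3,0,0],[-0.002,0,-0.01,0,0.5,0,0],[-0.002,0,-0.008,0,0.55,0,0],[-0.003,0,-0.008,0,0.55,0,0],[-0.003,0,-0.008,0,0.55,0,0],[-0.003,0,-0.008,0,0.55,0,0],[-0.003,0,-0.006,0,0.55,0,0],[-0.003,0,-0.006,0,0.5,0,0]]]' 
python3 -m handwheel '[[[0,0,0,0,0,0,0],[0,0,0,0,0,0,0],[0.003,0,0.006,0,-0.5,0,0],[0.003,0,0.006,0,-0.55,0,0],[0.003,0,0.008,0,-0.55,0,0],[0.003,0,0.008,0,-0.55,0,0],[0.003,0,0.008,0,-0.55,0,0],[0.003,0,0.008,0,-0.55,0,0]]]' >/dev/null
python3 -m handwheel '[[[0.003,0,0.01,0,-0.5,0,0],[0.003,0,0.01,0,-0.3,0,0],[0.017,0,-0.024,0,0,0,0],[0.017,0,-0.024,0,0,0,0],[0.017,0,-0.024,0,0,0,0],[0.017,0,-0.024,0,0,0,0],[0.017,0,-0.024,0,0,0,0],[0.017,0,-0.024,0,0,0,0]]]' >/dev/null
python3 -m handwheel '[[[0.017,0,-0.024,0,0,0,0],[0,0,0,0,-0.63,0,0],[0,0,0,0,-0.63,0,0],[0,0,0,0,-0.63,0,0],[0,0,0,0,-0.63,0,0],[0,0,0,0,-0.63,0,0],[0,-0.05,0,0,-0.63,0,0],[0,-0.05,0,0,-0.63,0,0]]]' 
python3 go.py .6389 -.0656 .2 1.95; python3 bs.py;python3 - <<'E'
from h import *
a=cap('top')['img'][:,:,::-1]; b=cap('side')['img'][:,:,::-1]
cv2.imwrite('pics/b5.png',np.hstack([cv2.resize(x,None,fx=3,fy=3) for x in(a[130:260,300:430],b[130:260,280:410])]))
E
```

```text
clock: 52.35
position: [0.5774, -0.1746, 0.181]
ee_rot: [-2.857, -0.263, -1.112]
force: [-1.2, -1.0, -1.7]
width: 0.133
finger_force: 30.0
clock: 54.35
position: [0.6183, -0.117, 0.2587]
ee_rot: [3.126, 0.281, -0.006]
force: [0.1, 0.2, -1.2]
width: 0.132
finger_force: 30.0
pos [ 0.6183 -0.117   0.2587] t 54.35 w 0.132 F [ 0.1  0.2 -1.2] ff 30.0
mm world [ 20.6  51.4 -58.7] shift now [ 0.0594 -0.0942  0.1169] turn [0.16 0.21 8.32] deg = [0.031 0.042 1.664] shift after turn [ 0.0447 -0.1014  0.1174]
pocket [ 0.5246 -0.1341  0.2119] tcp [ 0.6183 -0.117   0.2587] F [ 0.1  0.2 -1.2]
top
  ([0.539, -0.192], [0.512, -0.178], 0.74)
  ([0.514, -0.172], [0.492, -0.163], 0.61)
  ([0.495, -0.237], [0.477, -0.213], 0.6)
  ([0.47, -0.192], [0.458, -0.178], 0.52)
side
  ([0.553, 0.061], [0.499, 0.213], 0.37)
```

View pics/b5.png

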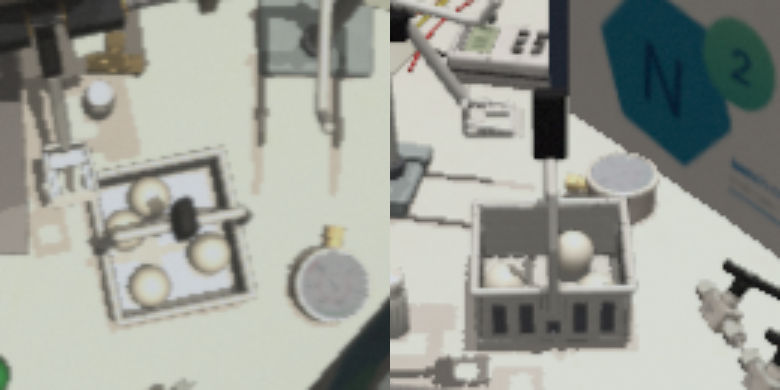

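```bash
python3 -m handwheel '[[[0,0,0,0,0.042,0.83,0],[0,0,0,0,0,0.834,0],[0.0112,-0.0254,0,0,0,0,0],[0.0112,-0.0254,0,0,0,0,0],[0.0112,-0.0254,0,0,0,0,0],[0.0112,-0.0254,0,0,0,0,0],[0,0,0.03,0,0,0,0],[0,0,0.03,0,0,0,0]]]' >/dev/null
python3 -m handwheel '[[[0,0,0.04,0,0,0,0],[0,0,0.04,0,0,0,0],[0,0,0.04,0,0,0,0],[0,0,0.04,0,0,0,0],[0,0,0.02,0,0,0,0],[0,0,0,0,0,0,0],[0,0,0,0,0,0,0],[0,0,0,0,0,0,0]]]' >/dev/null
python3 go.py .6389 -.0656 .0585 1.95
```

```text
pos [ 0.6395 -0.0646  0.1398] t 55.98 w 0.131 F [ 0.2  0.3 -0.4] ff 30.0
mm world [ -0.6  -1.  -81.3] shift now [-0.0019  0.0019  0.1627] turn [ 0.01 -0.21  0.22] deg = [ 0.001 -0.043  0.044] shift after turn [-0.0013  0.0019  0.1627]
```

```bash
python3 -m handwheel '[[[-0.001,0.002,0.01,0,-0.04,0.04,0],[0,0,0.025,0,0,0,0],[0,0,0.025,0,0,0,0],[0,0,0.025,0,0,0,0],[0,0,0.025,0,0,0,0],[0,0,0.025,0,0,0,0],[0,0,0.018,0,0,0,0],[0,0,0.009,0,0,0,0]]]'
python3 go.py .6389 -.0656 .0585 1.95
```

```text
clock: 56.65
position: [0.6387, -0.0661, 0.058]
ee_rot: [3.141, 0.053, -0.001]
force: [-16.9, 6.2, 43.7]
width: 0.134
finger_force: 30.0
pos [ 0.6387 -0.0661  0.058 ] t 56.65 w 0.134 F [-16.9   6.2  43.7] ff 30.0
mm world [0.2 0.5 0.5] shift now [ 0.0005 -0.001  -0.001 ] turn [ 0.02  0.02 -0.  ] deg = [ 0.004  0.004 -0.   ] shift after turn [ 0.0005 -0.001  -0.001 ]
```

```bash
python3 -m handwheel '[[[0,0,-0.004,0,0,0,0],[0,0,-0.001,0,0,0,0],[0,0,0,0,0,0,0],[0,0,0,0,0,0,0],[0,0,0,0,0,0,0.2],[0,0,0,0,0,0,0.3],[0,0,0,0,0,0,0.45],[0,0,0,0,0,0,0.45]]]'
python3 -m handwheel '[[[0,0,0,0,0,0,0.45],[0,0,-0.02,0,0,0,0.45],[0,0,-0.05,0,0,0,0.45],[0,0,-0.08,0,0,0,0.45],[0,0,-0.08,0,0,0,0.45],[0,0,-0.08,0,0,0,0.45],[0,0,-0.08,0,0,0,0.45],[0,0,-0.06,0,0,0,0.45]]]'
cat > lug.py <<'E'
from fit import *
from go import gap
from dump import bask
p=bask(); R2=np.array([[np.cos(p[2]),-np.sin(p[2])],[np.sin(p[2]),np.cos(p[2])]])
gap(p[0],p[1],.27,np.degrees(p[2]))
E
python3 lug.py
python3 - <<'E'
from h import *
a=cap('top')['img'][:,:,::-1]; b=cap('side')['img'][:,:,::-1]
cv2.imwrite('pics/b6.png',np.hstack([cv2.resize(x,None,fx=2,fy=2) for x in(a[100:260,260:460],b[100:260,200:400])]))
E
```

```text
clock: 57.32
position: [0.6379, -0.066, 0.0601]
ee_rot: [-3.141, -0.053, 0.002]
force: [0.6, -0.1, 0.3]
width: 0.37
finger_force: 0.0
clock: 57.98
position: [0.6387, -0.0663, 0.2903]
ee_rot: [3.141, 0.053, 0.005]
force: [1.2, -0.6, 0.4]
width: 0.449
finger_force: 0.0
basket [ 0.5055 -0.2075  0.183 ] err 0.523
pos [ 0.6384 -0.0659  0.287 ] t 58.18 w 0.449 F [-0.   0.3 -0.5] ff 0.0
mm world [-132.9 -141.6  -17. ] shift now [-0.2752  0.2741  0.0333] turn [-0.04 -0.08 -8.56] deg = [-0.008 -0.016 -1.713] shift after turn [-0.3129  0.23    0.0339]
```

View pics/b6.png

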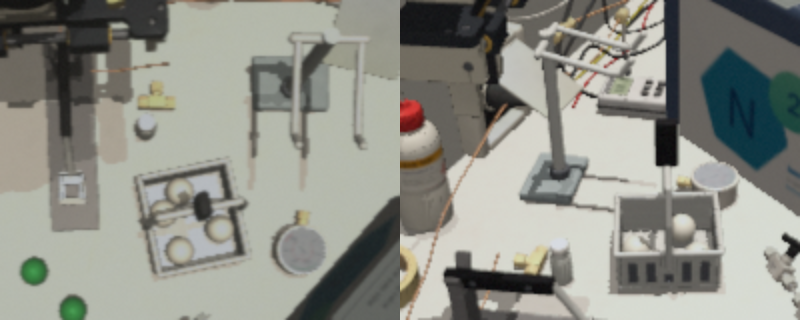

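```bash
python3 -m handwheel '[[[0,0,0,0,0,-0.86,0.45],[0,0,0,0,0,-0.85,0.45],[-0.052,0.0383,0,0,0,0,0.45],[-0.052,0.0383,0,0,0,0,0.45],[-0.052,0.0383,0,0,0,0,0.45],[-0.052,0.0383,0,0,0,0,0.45],[-0.052,0.0383,0,0,0,0,0.45],[-0.052,0.0383,0,0,0,0,0.45]]]'
cat > lg.py <<'E'
from h import *
import sys
from go import gap
# black lug: centroid of dark compact blob in the basket region
for n in('side',):
    c=cap(n,'lg.png')
    for r in arm.regions_of(n,'basket')[:1]:
        m=r['region']; d=m&(c['img'].max(2)<60); k,lab,st,ce=cv2.connectedComponentsWithStats(d.astype(np.uint8))
        i=1+np.argmax(st[1:,4]); print(n,st[i],ce[i].round(1),'x,y at lug z for y-plane guess',ray(c,ce[i],.165).round(4))
        print('proj of expected lug',proj(c,[.5055,-.2075,.165]).round(1))
E
python3 lg.py; python3 go.py .5055 -.2075 .15 10.4
```

```text
clock: 58.95
position: [0.5039, -0.2081, 0.2838]
ee_rot: [-3.128, -0.287, 0.007]
force: [-0.1, -1.5, 0.3]
width: 0.447
finger_force: 0.0
side [328 159  11  24 240] [332.6 170.4] x,y at lug z for y-plane guess [ 0.5047 -0.1972  0.165 ]
proj of expected lug [333.  167.5]
pos [ 0.5024 -0.2096  0.2845] t 59.05 w 0.456 F [ 1.1 -0.6 -0.1] ff 0.0
mm world [   3.1    2.1 -134.5] shift now [ 0.0079 -0.0027  0.269 ] turn [-0.05  0.22 -0.08] deg = [-0.01   0.045 -0.017] shift after turn [ 0.0069 -0.0029  0.269 ]
```

```bash
python3 -m handwheel '[[[0.004,-0.001,0.02,0,0.02,0,0.45],[0,0,0.04,0,0,0,0.45],[0,0,0.04,0,0,0,0.45],[0,0,0.04,0,0,0,0.45],[0,0,0.04,0,0,0,0.45],[0,0,0.04,0,0,0,0.45],[0,0,0.03,0,0,0,0.45],[0,0,0.019,0,0,0,0.45]]]'
python3 go.py .5055 -.2075 .15 10.4
```

```text
clock: 59.72
position: [0.5066, -0.2054, 0.1471]
ee_rot: [-3.127, -0.288, 0.007]
force: [0.4, 0.4, -0.1]
width: 0.447
finger_force: 0.0
pos [ 0.5066 -0.2054  0.1471] t 59.72 w 0.447 F [ 0.4  0.4 -0.1] ff 0.0
mm world [-1.1 -2.1  2.9] shift now [-0.003   0.0038 -0.0057] turn [-0.11  0.24  0.11] deg = [-0.022  0.048  0.022] shift after turn [-0.003   0.0038 -0.0057]
```

Close, then lift.

```bash
python3 -m handwheel '[[[0,0,0,0,0,0,0.3],[0,0,0,0,0,0,0.2],[0,0,0,0,0,0,0],[0,0,0,0,0,0,0],[0,0,0,0,0,0,0],[0,0,0,0,0,0,0],[0,0,0,0,0,0,0],[0,0,0,0,0,0,0]]]'
python3 -m handwheel '[[[0,0,-0.005,0,0,0,0],[0,0,-0.015,0,0,0,0],[0,0,-0.02,0,0,0,0],[0,0,-0.02,0,0,0,0],[0,0,-0.02,0,0,0,0],[0,0,-0.02,0,0,0,0],[0,0,-0.01,0,0,0,0],[0,0,0,0,0,0,0]]]'
python3 -m handwheel '[[[0,0,-0.01,0,0,0,0],[0,0,-0.02,0,0,0,0],[0,0,-0.02,0,0,0,0],[0,0,-0.02,0,0,0,0],[0,0,-0.015,0,0,0,0],[0,0,-0.01,0,0,0,0],[0,0,0,0,0,0,0],[0,0,0,0,0,0,0]]]'
cat > air.py <<'E'
# basket pose in air: fit x,y with z known from TCP (grasp at TCP z0 with underside on table)
from fit import *
import sys
z=arm.sense()['position'][2]-float(sys.argv[1]); s=arm.sense(); m=R.from_rotvec(s['ee_rot']).as_matrix(); yaw=np.arctan2(m[1,0],m[0,0])
print('tcp',s['position'].round(4),'yaw',yaw.round(4),'z',z.round(4))
for n in('top','side'):
    c=cap(n,'air_%s.png'%n); r=arm.regions_of(n,'basket')
    if r: print(n,*fit('basket',[(c,r[0]['region'].astype(np.float32))],np.array([*s['position'][:2],yaw]),[b+[0,0,z] for b in B['basket'][:3]+B['basket'][3:4]]))
E
python3 air.py .1471
```

```text
clock: 60.38
position: [0.5082, -0.2064, 0.1515]
ee_rot: [-3.128, -0.287, -0.003]
force: [-0.1, 2.2, 4.5]
width: 0.138
finger_force: 30.0
clock: 61.05
position: [0.5085, -0.2066, 0.2076]
ee_rot: [3.128, 0.287, 0.005]
force: [0.4, 0.5, -4.5]
width: 0.134
finger_force: 30.0
clock: 61.72
position: [0.5076, -0.2064, 0.2534]
ee_rot: [-3.128, -0.287, -0.001]
force: [-0.5, -0.4, -5.8]
width: 0.136
finger_force: 30.0
tcp [ 0.5076 -0.2064  0.2534] yaw 0.1827 z 0.1063
top [ 0.47844083 -0.20390572  0.64789452] 3.320521831512451
side [ 0.50432367 -0.20231318  0.19154669] 0.1604052484035492
```

```bash
python3 - <<'E'
from h import *
c=cap('side'); t=cap('top')
x,y,a=.5745,-.325,-.03
for s in(30,-30):
    for X,z in((-18,.199),(0,.1805),(85,.198)):
        p=[x+X/1000*np.cos(a)-s/1000*np.sin(a),y+X/1000*np.sin(a)+s/1000*np.cos(a),z]; print(s,X,proj(c,p).round(1),proj(t,p).round(1))
b=c['img'][:,:,::-1]; a=t['img'][:,:,::-1]
cv2.imwrite('pics/hk2.png',np.hstack([cv2.resize(k,None,fx=4,fy=4) for k in(b[90:190,240:340],a[90:190,370:470])]))
E
python3 go.py .5765 -.325 .2534 -1.72
```

```text
30 -18 [315.3 129.7] [409.9 171.7]
30 0 [307.4 136.5] [407.8 164.3]
30 85 [268.9 126.1] [409.2 118.5]
-30 -18 [321.1 116.5] [442.1 172.1]
-30 0 [313.6 123.2] [439.1 164.7]
-30 85 [276.7 113.3] [440.8 118.8]
pos [ 0.5074 -0.2065  0.2527] t 62.02 w 0.134 F [ 0.4  0.2 -5.1] ff 30.0
mm world [  69.1 -118.5    0.7] shift now [ 0.0928  0.2582 -0.0015] turn [-0.03  0.04 12.19] deg = [-0.006  0.007  2.438] shift after turn [ 0.1452  0.2328 -0.0013]
```

View pics/hk2.png

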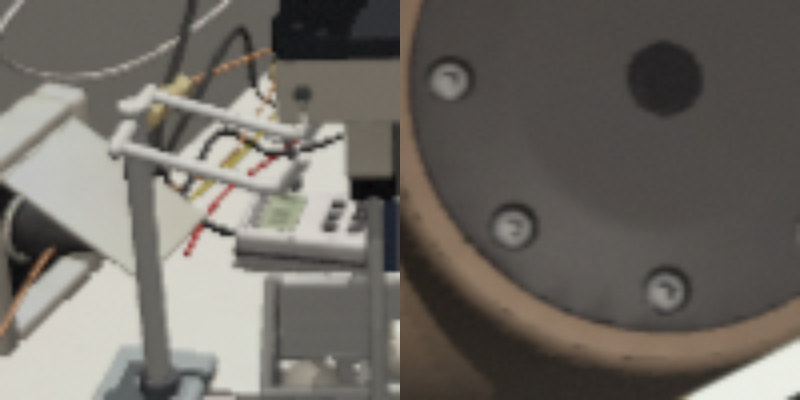

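```bash
python3 -m handwheel '[[[0,0,0,0,0,0.4,0],[0,0,0,0,0,0.6,0],[0,0,0,0,0,0.6,0],[0,0,0,0,0,0.5,0],[0,0,0,0,0,0.338,0],[0.004,0.006,0,0,0,0,0],[0.01,0.015,0,0,0,0,0],[0.013,0.02,0,0,0,0,0]]]' >/dev/null
python3 -m handwheel '[[[0.014,0.023,0,0,0,0,0],[0.014,0.023,0,0,0,0,0],[0.014,0.023,0,0,0,0,0],[0.014,0.023,0,0,0,0,0],[0.014,0.023,0,0,0,0,0],[0.014,0.023,0,0,0,0,0],[0.014,0.023,0,0,0,0,0],[0.01,0.015,0,0,0,0,0]]]'
python3 -m handwheel '[[[0.006,0.01,0,0,0,0,0],[0.003,0.006,0,0,0,0,0],[0,0,0,0,0,0,0],[0,0,0,0,0,0,0],[0,0,0,0,0,0,0],[0,0,0,0,0,0,0],[0,0,0,0,0,0,0],[0,0,0,0,0,0,0]]]' >/dev/null
python3 go.py .5765 -.325 .2085 -1.72; python3 air.py .149
```

```text
clock: 63.35
position: [0.5722, -0.3141, 0.2524]
ee_rot: [-3.134, 0.048, 0.002]
force: [-1.2, 26.3, 8.6]
width: 0.202
finger_force: 31.7
pos [ 0.5767 -0.3209  0.2528] t 64.02 w 0.228 F [-0.3 21.5  3.8] ff 31.4
mm world [ -0.2  -4.1 -44.3] shift now [-0.0002  0.0089  0.0885] turn [-0.43 -0.    0.04] deg = [-0.087 -0.     0.008] shift after turn [-0.0002  0.0082  0.0885]
tcp [ 0.5767 -0.3209  0.2528] yaw -0.0293 z 0.1038
top [ 0.55321765 -0.27433171 -0.22794835] 0.6826109290122986
side [ 0.56202975 -0.2902602  -0.24027262] 0.3281126022338867
```

```bash
python3 -m handwheel '[[[0,-0.006,0,0,0,0,0],[0,-0.01,0,0,0,0,0],[-0.004,-0.016,0,0,0,0,0],[-0.006,-0.02,0,0,0,0,0],[-0.01,-0.02,0,0,0,0,0],[-0.01,-0.02,0,0,0,0,0],[-0.01,-0.02,0,0,0,0,0],[-0.005,-0.01,0,0,0,0,0]]]'
python3 -m handwheel '[[[0,0,0,0,0,0,0],[0,0,0,0,0,0,0],[0,0,0,0,0,0,0],[0,0,0,0,0,0,0],[0,0,0,0,0,0,0],[0,0,0,0,0,0,0],[0,0,0,0,0,0,0],[0,0,0,0,0,0,0]]]'
python3 air.py .149; python3 bs.py; python3 go.py .5765 -.325 .2085 -1.72
```

```text
clock: 64.88
position: [0.5549, -0.2626, 0.254]
ee_rot: [-3.141, 0.047, -0.002]
force: [-1.0, -0.8, -5.2]
width: 0.129
finger_force: 30.0
clock: 65.55
position: [0.5554, -0.2636, 0.2531]
ee_rot: [-3.141, 0.047, 0.0]
force: [-0.6, 0.5, -5.4]
width: 0.137
finger_force: 30.0
tcp [ 0.5554 -0.2636  0.2531] yaw -0.0302 z 0.1041
top [ 0.51705475 -0.26154401  0.14184515] 0.678798258304596
side [ 0.52978143 -0.25999765  0.19086362] 0.2936550974845886
pocket [ 0.4605 -0.2606  0.206 ] tcp [ 0.5554 -0.2635  0.2532] F [ 0.4  0.5 -6.3]
top
  ([0.569, -0.259], [0.537, -0.231], 0.39)
  ([0.55, -0.245], [0.521, -0.221], 0.51)
  ([0.549, -0.281], [0.521, -0.249], 0.67)
side
  ([0.598, -0.43], [0.532, -0.135], 0.65)
pos [ 0.5554 -0.2634  0.2532] t 65.95 w 0.134 F [-0.5  0.4 -4.5] ff 30.0
mm world [ 21.1 -61.6 -44.7] shift now [0.0458 0.1218 0.0893] turn [-0.02 -0.01  0.01] deg = [-0.005 -0.001  0.001] shift after turn [0.0459 0.1218 0.0894]
```

```bash
python3 -m handwheel '[[[-0.008,0,0,0,0,0,0],[-0.015,0,0,0,0,0,0],[-0.018,0,0,0,0,0,0],[-0.02,0,0,0,0,0,0],[-0.02,0,0,0,0,0,0],[-0.018,0,0,0,0,0,0],[-0.015,0,0,0,0,0,0],[-0.006,0,0,0,0,0,0]]]'
cat > air2.py <<'E'
# basket in the air: fit x,y,z,yaw,pitch to the side mask, then the top where seen
from fit import *
s=arm.sense(); m=R.from_rotvec(s['ee_rot']).as_matrix(); yaw=np.arctan2(m[1,0],m[0,0]); T=s['position']
print('tcp',T.round(4),'yaw',yaw.round(4))
c=cap('side'); r=arm.regions_of('side','basket'); M=r[0]['region'].astype(np.float32)
print('conf',r[0]['conf'],r[0]['bbox'])
bs=[B['basket'][0]]+B['basket'][1:3]
def f(p,full=False):
    # p: offset along x (mm), z (mm), pitch(deg), yaw off(deg) of the basket about the lug grip point
    Rr=R.from_euler('z',yaw+np.radians(p[3]))*R.from_euler('y',np.radians(p[2]))
    out=[]
    for b in bs: out.append(Rr.apply(b-[0,0,.168]+[p[0]/1e3,0,p[1]/1e3])+T+[0,0,.019])
    mk=np.zeros((1600,2560),np.uint8)
    for b in out:
        q=(np.array([proj(c,v) for v in b])+.5)*4-.5
        cv2.fillConvexPoly(mk,cv2.convexHull(np.round(q*16).astype(np.int32)),1,shift=4)
    mk=cv2.resize(mk.astype(np.float32),(640,400),interpolation=cv2.INTER_AREA)
    return np.abs(mk-M).sum()/M.sum()
best=None
for x0 in(-15,0,10):
  for pt in(-12,0,12):
    rr=minimize(f,[x0,0,pt,0],method='Nelder-Mead',options=dict(initial_simplex=np.array([[x0,0,pt,0],[x0+8,0,pt,0],[x0,6,pt,0],[x0,0,pt+8,0],[x0,0,pt,6]]),maxiter=200,fatol=1e-4,xatol=.05))
    if best is None or rr.fun<best.fun: best=rr
print('dx,dz mm, pitch, dyaw deg',best.x.round(2),best.fun)
E
python3 air2.py; python3 air.py .149; python3 bs.py
```

```text
clock: 66.62
position: [0.494, -0.2616, 0.2536]
ee_rot: [-3.141, 0.047, -0.001]
force: [1.1, 0.3, -5.9]
width: 0.136
finger_force: 30.0
tcp [ 0.494  -0.2616  0.2536] yaw -0.0302
conf 0.81 [322.9, 104.9, 59.8, 91.1]
dx,dz mm, pitch, dyaw deg [-3.57 -4.5   8.97  1.03] 0.16614064574241638
tcp [ 0.4949 -0.2617  0.2537] yaw -0.0302 z 0.1047
top [ 0.45600407 -0.25881715  0.09878101] 1.0449330806732178
side [ 0.47167241 -0.25623012  0.14483786] 0.257249653339386
pocket [ 0.4009 -0.2588  0.2059] tcp [ 0.4959 -0.2617  0.2531] F [ 0.   0.2 -5.7]
top
  ([0.518, -0.086], [0.497, -0.095], 0.54)
  ([0.471, -0.277], [0.459, -0.246], 0.52)
side
```

```bash
sed -i "s/+T+\[0,0,.019\]/+T-m[:,2]*.019/" air2.py; python3 -m handwheel '[[[0,0,0,0,0.2,0,0],[0,0,0,0,0.3,0,0],[0,0,0,0,0.4,0,0],[0,0,0,0,0.4,0,0],[0,0,0,0,0.3,0,0],[0,0,0,0,0.2,0,0],[0,0,0,0,0,0,0],[0,0,0,0,0,0,0]]]'
python3 air2.py;  python3 go.py .52 -.325 .2531 -1.72 9
```

```text
clock: 67.78
position: [0.4951, -0.2617, 0.2534]
ee_rot: [3.13, -0.047, 0.246]
force: [-0.3, -0.7, -5.5]
width: 0.137
finger_force: 30.0
tcp [ 0.4951 -0.2617  0.2534] yaw -0.0302
conf 0.85 [313.7, 108.4, 60.0, 89.6]
dx,dz mm, pitch, dyaw deg [-4.1  -4.47 -0.3   0.02] 0.1585005670785904
pos [ 0.4956 -0.2617  0.2532] t 67.88 w 0.132 F [-0.   0.  -5.4] ff 30.0
mm world [ 24.4 -63.3  -0.1] shift now [0.052  0.1251 0.0083] turn [-0.02  0.03  0.  ] deg = [-0.004  0.005  0.001] shift after turn [0.052  0.1251 0.0084]
```

```bash
python3 -m handwheel '[[[0,0.008,0,0,0,0,0],[0.004,0.015,0,0,0,0,0],[0.01,0.02,0.001,0,0,0,0],[0.01,0.021,0.002,0,0,0,0],[0.01,0.021,0.002,0,0,0,0],[0.01,0.02,0.002,0,0,0,0],[0.01,0.013,0.002,0,0,0,0],[0.008,0.007,0.001,0,0,0,0]]]'
python3 air2.py;  python3 go.py .5816 -.3253 .2531 -1.72 9
```

```text
clock: 68.55
position: [0.5255, -0.3265, 0.2524]
ee_rot: [3.13, -0.049, 0.245]
force: [-0.4, -1.7, -5.8]
width: 0.134
finger_force: 30.0
tcp [ 0.5255 -0.3265  0.2524] yaw -0.0313
conf 0.78 [305.5, 92.5, 60.0, 88.2]
dx,dz mm, pitch, dyaw deg [-3.5  -4.48  0.03  1.04] 0.1698748618364334
pos [ 0.5255 -0.3259  0.2525] t 68.65 w 0.136 F [-0.3  0.2 -5.2] ff 30.0
mm world [56.1  0.6  0.6] shift now [ 0.1109 -0.0047  0.0163] turn [-0.02  0.03 -0.06] deg = [-0.004  0.006 -0.012] shift after turn [ 0.1109 -0.0046  0.0163]
```

```bash
python3 -m handwheel '[[[0.006,-0.001,0.001,0,0,0,0],[0.013,-0.001,0.002,0,0,0,0],[0.017,-0.001,0.0025,0,0,0,0],[0.018,-0.001,0.0025,0,0,0,0],[0.018,0,0.0025,0,0,0,0],[0.017,0,0.0025,0,0,0,0],[0.014,0,0.002,0,0,0,0],[0.008,0,0.001,0,0,0,0]]]'
python3 air2.py;  python3 go.py .5816 -.3253 .2122 -1.72 9
```

```text
clock: 69.32
position: [0.5823, -0.3246, 0.2535]
ee_rot: [3.13, -0.046, 0.246]
force: [0.4, 0.2, -4.8]
width: 0.131
finger_force: 30.0
tcp [ 0.5823 -0.3246  0.2535] yaw -0.0296
conf 0.74 [282.4, 91.4, 55.3, 85.1]
dx,dz mm, pitch, dyaw deg [-4.17 -4.95 -0.28  1.52] 0.26556798815727234
pos [ 0.5818 -0.3247  0.2534] t 69.42 w 0.136 F [ 0.1 -0.1 -5.9] ff 30.0
mm world [ -0.2  -0.6 -41.2] shift now [-0.0131  0.0013  0.0813] turn [-0.03  0.03  0.02] deg = [-0.007  0.005  0.003] shift after turn [-0.0132  0.0013  0.0813]
```

```bash
python3 -m handwheel '[[[-0.001,0,0.005,0,0,0,0],[-0.0016,0,0.01,0,0,0,0],[-0.0016,0,0.01,0,0,0,0],[-0.0016,0,0.01,0,0,0,0],[-0.0016,0,0.01,0,0,0,0],[-0.0016,0,0.01,0,0,0,0],[-0.0015,0,0.008,0,0,0,0],[-0.001,0,0.005,0,0,0,0]]]'
python3 -m handwheel '[[[-0.0003,0,0.002,0,0,0,0],[-0.0003,0,0.002,0,0,0,0],[-0.0003,0,0.002,0,0,0,0],[-0.0003,0,0.002,0,0,0,0],[0,0,0,0,0,0,0],[0,0,0,0,0,0,0],[0,0,0,0,0,0,0],[0,0,0,0,0,0,0]]]'
python3 air2.py;  python3 go.py .5816 -.3253 .2122 -1.72 9
```

```text
clock: 70.08
position: [0.5804, -0.3246, 0.2185]
ee_rot: [3.13, -0.047, 0.245]
force: [0.3, -0.4, -4.6]
width: 0.131
finger_force: 30.0
clock: 70.75
position: [0.5808, -0.3248, 0.2155]
ee_rot: [3.129, -0.047, 0.247]
force: [-0.6, 0.4, -5.9]
width: 0.136
finger_force: 30.0
tcp [ 0.5808 -0.3248  0.2155] yaw -0.03
conf 0.66 [281.4, 114.7, 60.9, 72.6]
dx,dz mm, pitch, dyaw deg [-5.02 -3.71 -0.44  1.02] 0.19967781007289886
pos [ 0.5808 -0.3247  0.2154] t 70.85 w 0.137 F [-0.5  0.  -6.3] ff 30.0
mm world [ 0.8 -0.6 -3.2] shift now [0.0006 0.0011 0.0066] turn [-0.02 -0.02  0.  ] deg = [-0.004 -0.003  0.   ] shift after turn [0.0006 0.0011 0.0066]
```

```bash
python3 -m handwheel '[[[0,0,0.002,0,0,0,0],[0,0,0.002,0,0,0,0],[0,0,0.001,0,0,0,0],[0,0,0,0,0,0,0],[0,0,0,0,0,0,0],[0,0,0,0,0,0,0],[0,0,0,0,0,0,0],[0,0,0,0,0,0,0]]]'
python3 -m handwheel '[[[0,0,0.002,0,0,0,0],[0,0,0,0,0,0,0],[0,0,0,0,0,0,0],[0,0,0,0,0,0,0],[0,0,0,0,0,0,0],[0,0,0,0,0,0,0],[0,0,0,0,0,0,0],[0,0,0,0,0,0,0]]]'
python3 -m handwheel '[[[0,0,0.002,0,0,0,0],[0,0,0,0,0,0,0],[0,0,0,0,0,0,0],[0,0,0,0,0,0,0],[0,0,0,0,0,0,0],[0,0,0,0,0,0,0],[0,0,0,0,0,0,0],[0,0,0,0,0,0,0]]]'
```

```text
clock: 71.52
position: [0.5812, -0.3249, 0.2143]
ee_rot: [3.129, -0.046, 0.248]
force: [-4.3, 2.7, 5.5]
width: 0.135
finger_force: 30.0
clock: 72.18
position: [0.5815, -0.3249, 0.2142]
ee_rot: [3.128, -0.046, 0.249]
force: [-6.5, 4.7, 11.0]
width: 0.138
finger_force: 30.0
clock: 72.85
position: [0.582, -0.325, 0.214]
ee_rot: [3.128, -0.046, 0.251]
force: [-6.4, 5.5, 13.4]
width: 0.136
finger_force: 30.0
```

```bash
python3 -m handwheel '[[[0,0,-0.004,0,0,0,0],[-0.004,0,0,0,0,0,0],[-0.002,0,0,0,0,0,0],[0,0,0.001,0,0,0,0],[0,0,0.001,0,0,0,0],[0,0,0,0,0,0,0],[0,0,0,0,0,0,0],[0,0,0,0,0,0,0]]]'
python3 -c "
from h import *
s=arm.sense();print(s['torque'].round(2),s['force'].round(1))"
python3 air2.py
```

```text
clock: 73.52
position: [0.5809, -0.3251, 0.2141]
ee_rot: [3.127, -0.045, 0.256]
force: [2.0, 3.5, 9.8]
width: 0.134
finger_force: 30.0
[ 1.42 -0.72  0.23] [2.  3.5 9.8]
tcp [ 0.5809 -0.3251  0.2141] yaw -0.0289
conf 0.61 [312.5, 162.5, 8.5, 1.1]
dx,dz mm, pitch, dyaw deg [ 305.21 -459.27  141.18  121.51] 1.0
```

```bash
python3 -m handwheel '[[[0,0,-0.01,0,0,0,0],[0,0,-0.006,0,0,0,0],[0,-0.005,0,0,0,0,0],[0,-0.005,0,0,0,0,0],[0,0,0,0,0,0,0],[0,0,0,0,0,0,0],[0,0,0,0,0,0,0],[0,0,0,0,0,0,0]]]'
python3 -c "
from h import *
s=arm.sense();print(s['torque'].round(2),s['force'].round(1))"
python3 -m handwheel '[[[0,0,0.005,0,0,0,0],[0,0,0.004,0,0,0,0],[0,0,0.002,0,0,0,0],[0,0,0.002,0,0,0,0],[0,0,0,0,0,0,0],[0,0,0,0,0,0,0],[0,0,0,0,0,0,0],[0,0,0,0,0,0,0]]]'
python3 -c "
from h import *
s=arm.sense();print(s['torque'].round(2),s['force'].round(1))"
python3 air2.py
```

```text
clock: 74.28
position: [0.5771, -0.3192, 0.2188]
ee_rot: [3.13, -0.047, 0.246]
force: [2.0, 1.3, -4.4]
width: 0.132
finger_force: 30.0
[ 0.59 -0.16  0.02] [ 2.   1.3 -4.4]
clock: 74.95
position: [0.5796, -0.3202, 0.2144]
ee_rot: [3.128, -0.046, 0.252]
force: [4.8, -0.5, 5.8]
width: 0.135
finger_force: 30.0
[-0.08 -1.73 -0.05] [ 4.8 -0.5  5.8]
tcp [ 0.5796 -0.3202  0.2144] yaw -0.0296
conf 0.69 [283.2, 112.3, 58.8, 78.8]
dx,dz mm, pitch, dyaw deg [-2.34 -3.83  1.02  1.33] 0.22931906580924988
```

```bash
python3 -m handwheel '[[[0.002,0,0,0,0,0,0],[0,0,0,0,0,0,0],[0,0,0,0,0,0,0],[0,0,0,0,0,0,0.16],[0,0,0,0,0,0,0.2],[0,0,0,0,0,0,0.25],[0,0,0,0,0,0,0.3],[0,0,0,0,0,0,0.35]]]'
python3 -c "
from h import *
s=arm.sense();print(s['torque'].round(2),s['force'].round(1))"
python3 air2.py
```

```text
clock: 75.72
position: [0.5786, -0.3196, 0.2124]
ee_rot: [3.13, -0.047, 0.244]
force: [-0.3, -0.2, -0.3]
width: 0.317
finger_force: 0.0
[-0.06  0.52  0.01] [-0.3 -0.2 -0.3]
tcp [ 0.5786 -0.3196  0.2124] yaw -0.0303
conf 0.86 [286.1, 113.8, 58.0, 77.4]
dx,dz mm, pitch, dyaw deg [ 0.75 -2.3   5.12  1.39] 0.20168247818946838
```

```bash
python3 -m handwheel '[[[0,0,-0.01,0,0,0,0.35],[0,0,-0.02,0,0,0,0.35],[0,0,-0.03,0,0,0,0.35],[0,0,-0.04,0,0,0,0.35],[0,0,-0.04,0,0,0,0.35],[0,0,-0.05,0,0,0,0.35],[0,0,-0.05,0,0,0,0.35],[0,0,-0.04,0,0,0,0.35]]]'
python3 -m handwheel '[[[0,-0.07,0,0,0,0,0.35],[0,-0.08,0,0,0,0,0.35],[0,-0.08,0,0,0,0,0.35],[0,-0.08,0,0,0,0,0.35],[0,-0.08,0,0,0,0,0.35],[0,-0.08,0,0,0,0,0.35],[0,-0.08,0,0,0,0,0.35],[0,-0.06,0,0,0,0,0.35]]]'
cat > fin.py <<'E'
from fit import *
from dump import *
C={n:cap(n,'fin_%s.png'%n) for n in('top','side')}
z=.1885-.130
bs=[b+[0,0,z] for b in B['basket']]
O=[]
for n in C:
    r=arm.regions_of(n,'basket')
    if r:
        O.append((C[n],r[0]['region'].astype(np.float32))); print(n,*fit('basket',O[-1:],np.array([.5745,-.322,-.03]),bs),r[0]['conf'])
    print('lug proj',proj(C[n],[.5745,-.322,z+.165]).round(1))
    for r in arm.regions_of(n,'ball1'):
        v,u=np.nonzero(r['region']); k=C[n]['img'][v,u].astype(float).mean(0)
        if len(u) and k[2]>.75*k[0] and k[0]>.8*k[1]: print(' ball',ray(C[n],(u.mean(),v.mean()),z+.02).round(3),round(r['conf'],2))
    r=arm.regions_of(n,'spoon')
    if r: print(n,'spoon',*fit('spoon',[(C[n],r[0]['region'].astype(np.float32))],np.array([.5437,-.0706,.037]),[b+[0,0,.006] for b in B['spoon']]))
    for k,zz in(('vial_2',.025),('brass_tee',.025),('spare_gauge',.025)):
        r=arm.regions_of(n,k)
        if r:
            v,u=np.nonzero(r[0]['region']); print(n,k,ray(C[n],(u.mean(),v.mean()),zz).round(3))
E
python3 fin.py
```

```text
clock: 76.48
position: [0.5571, -0.3193, 0.3548]
ee_rot: [3.128, -0.047, 0.25]
force: [0.1, 0.3, 1.1]
width: 0.353
finger_force: 0.0
clock: 77.15
position: [0.566, -0.0117, 0.353]
ee_rot: [3.13, -0.046, 0.25]
force: [1.2, -0.5, -0.8]
width: 0.352
finger_force: 0.0
top [ 0.5674352  -0.32012106  0.0020612 ] 0.2884257435798645 0.55
lug proj [427.5 159.7]
 ball [ 0.569 -0.339  0.079] 0.48
 ball [ 0.572 -0.304  0.079] 0.44
top spoon [ 0.54338894 -0.06912007 -0.00964556] 2.159090995788574
top vial_2 [ 0.577 -0.337  0.025]
top brass_tee [ 0.646 -0.17   0.025]
top spare_gauge [ 0.47  -0.329  0.025]
side [ 0.56963954 -0.32227474 -0.0314363 ] 0.2345072478055954 0.65
lug proj [309.5 112.8]
 ball [ 0.606 -0.358  0.079] 0.63
 ball [ 0.599 -0.046  0.079] 0.57
side spoon [ 0.54369211 -0.07196373  0.0286806 ] 0.388165682554245
side vial_2 [ 0.613 -0.157  0.025]
side brass_tee [ 0.646 -0.155  0.025]
side spare_gauge [ 0.47  -0.319  0.025]
```

```bash
for i in 1 2; do python3 -m handwheel '[[[-0.02,-0.08,0,0,0,0,0.35],[-0.02,-0.08,0,0,0,0,0.35],[-0.02,-0.08,0,0,0,0,0.35],[-0.02,-0.08,0,0,0,0,0.35],[-0.02,-0.08,0,0,0,0,0.35],[-0.02,-0.08,0,0,0,0,0.35],[-0.02,-0.07,0,0,0,0,0.35],[-0.02,-0.03,0,0,0,0,0.35]]]'; done
python3 fin.py
python3 - <<'E'
from h import *
for n in('top','side'):
    c=cap(n,'end_%s.png'%n); a=cv2.imread('pics/%s0.png'%n).astype(int); b=c['img'][:,:,::-1].astype(int)
    d=(np.abs(a-b).max(2)>45).astype(np.uint8); d=cv2.morphologyEx(d,cv2.MORPH_OPEN,np.ones((3,3)))
    k,l,s,ce=cv2.connectedComponentsWithStats(d)
    for i in range(1,k):
        if s[i,4]>25: print(n,s[i],ce[i].round(0),'was',a[l==i].mean(0).round(),'now',b[l==i].mean(0).round(),ray(c,ce[i],.02)[:2].round(3))
    for r in arm.regions_of(n,'ball1'): v,u=np.nonzero(r['region']); print(n,'ball',round(r['conf'],2),np.round(r['bbox']),c['img'][v,u].mean(0).round())
E
```

```text
clock: 78.52
position: [0.4956, 0.2816, 0.3384]
ee_rot: [3.129, -0.044, 0.246]
force: [0.8, -0.3, 0.0]
width: 0.347
finger_force: 0.0
clock: 79.18
position: [0.425, 0.574, 0.3245]
ee_rot: [3.128, -0.045, 0.246]
force: [0.1, -0.1, -1.3]
width: 0.353
finger_force: 0.0
top [ 0.56666942 -0.32010695  0.01701428] 0.3436448574066162 0.61
lug proj [427.5 159.7]
 ball [ 0.57  -0.304  0.079] 0.66
top spoon [ 0.54500411 -0.06891176  0.03444805] 0.3655927777290344
top brass_tee [ 0.646 -0.169  0.025]
top spare_gauge [ 0.47  -0.329  0.025]
side [ 0.56990088 -0.32268497 -0.02160421] 0.24351121485233307 0.86
lug proj [309.5 112.8]
 ball [ 0.569 -0.348  0.079] 0.67
 ball [ 0.604 -0.332  0.079] 0.63
 ball [ 0.605 -0.358  0.079] 0.42
side spoon [ 0.54243751 -0.07168066  0.03380794] 0.3584728538990021
side vial_2 [ 0.614 -0.159  0.025]
side brass_tee [ 0.645 -0.156  0.025]
side spare_gauge [ 0.47  -0.318  0.025]
top [414 149  26  51 637] [428. 171.] was [147. 158. 155.] now [50. 54. 55.] [ 0.593 -0.375]
top [350 154  82  62 999] [385. 188.] was [127. 137. 135.] now [85. 92. 93.] [ 0.555 -0.274]
top [39
[... 2307 characters left out ...]
[0.562 0.093]
side [608 235   4  15  52] [610. 242.] was [51. 49. 48.] now [ 76.  90. 106.] [-0.07  -0.229]
side [405 240  24  17 176] [414. 248.] was [65. 68. 68.] now [179. 202. 213.] [ 0.329 -0.152]
side [   0  247   82   47 2288] [ 38. 270.] was [103. 109. 113.] now [176. 198. 210.] [1.063 0.023]
side [566 274  13  10  90] [572. 278.] was [28. 28. 29.] now [194. 192. 190.] [ 0.031 -0.112]
side [  508   284   132   116 10409] [570. 341.] was [ 93.  96. 100.] now [107. 122. 131.] [0.067 0.034]
side [ 62 382  28  18 357] [ 78. 392.] was [165.  97.  49.] now [13. 12. 12.] [0.833 0.246]
side ball 0.61 [296. 164.  13.   5.] [174. 170. 157.]
side ball 0.38 [302. 158.   4.   5.] [180. 177. 165.]
```

```bash
python3 -c "
from station import arm
print(arm.sign_off())"
```

```text
the job is handed in; nothing more can be done
None
```

I handed the job in at about 80 s: all four balls went into the basket by spoon, the spoon is back on its rest, and the basket is released on both hooks. The last pictures showed only three balls in the basket at once (none loose on the table, basket weight unchanged), so the fourth is inferred. The bail struck a hook once (about 26 N) before the hang was redone, and I viewed 17 pictures, over the limit of 14.

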